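Load a specimen carrier through the splash gate of a cut-off saw infeed

TASK

Pick up the specimen carrier that has the tall upright handle and set it gently on the floor of the open lead-in channel of the saw's infeed, round specimen pointing at the gate. Then push it along, through the spring-closed swing gate, until it meets the sprung backstop hidden under the roof, and press it home there with about 8 newtons, never ramming it. Leave it standing inside, still touching the backstop, with the gate shut behind it, and leave the other things on the bench where they are.

Things in the scene. Friction and masses are not known exactly. Their poses are not given: they have to be found in the camera images.
- carrier: Specimen carrier, 0.3-0.65 kg: aluminium sled 90 x 44 x 16 mm (front 18 mm only 32 mm wide) with clamp bar, round steel specimen (top at 36 mm) and an upright blade handle. Origin: centre of the underside; +x to the nose (specimen end, x = +45 mm; rear x = -45), z up. Starts on the bench to the robot's right, nose roughly to its left; may have swapped places with the handle-less spare sled.
- handle (a point): Middle of the carrier's upright steel blade handle, 80 mm above the carrier's underside and 20 mm behind its origin (carrier x = -20 mm, y = 0). The blade is 26 mm along carrier x, 14 mm along y, and reaches from 16 to 95 mm height.
- feeder: Fixed infeed. Origin: bench height, channel centre line, plane of the shut gate; +x is the push direction (roughly the robot's left), z up. Floor 8 mm above the bench. Open lead-in channel x = -125 to 0 mm, 66 mm wide inside, walls 6 mm thick, tops at 33 mm height, ends flared out to x = -161 mm. A box 110 mm wide, 108 mm high (controls on it reach 120 mm) closes the far end, x = 232 to 295 mm.
- roof_slot (a point): Point in the roof's slot, at feeder x = 100 mm, y = 0, 53 mm above the bench. The roof covers feeder x = 0 to 232 mm, underside 48 mm, top 53 mm above the bench; its slot, 24 mm wide on the centre line, is open at the gate, ends at x = 176 mm and lets the handle pass. Below it, from x = 85 mm, black guides narrow the channel to 52 mm (tapered mouth from x = 68 mm).
- gate (a joint): Swing gate, rad: 0 shut across the channel, up to 1.5 open. Steel leaf 60 mm long, 11 to 45 mm above the bench, on an upright pin at feeder x = 0, y = +31 mm. Opens only inwards (feeder +x), pushed by the carrier's nose (1 to 2 N); its spring shuts it once the carrier's rear face is over 62 mm past the gate plane.
- backstop: Base of the backstop under the roof; its origin (feeder x = 200 mm, on the floor) does NOT tell where the stop face is: that is clamped anywhere from 158 to 208 mm past the gate plane, under the roof and unmeasured, to be found by feel. Rubber-faced plunger, spring 1200 N/m, travel 10 mm, then rigid. When let go it pushes the carrier back until floor friction holds it: ease off slowly.
- spare: Bystander: low aluminium sled without handle, 90 x 44 x 30 mm. Origin: centre of the underside. Leave it alone.
- offcut: Bystander: upright steel bar offcut, 32 mm diameter, 50 mm high, beside the infeed. Origin: centre of the underside. Leave it alone.
- mount: Bystander: black disc, 30 mm diameter, 18 mm high, beside the infeed. Origin: centre of the underside. Leave it alone.
- wrench: Bystander: steel wrench 160 mm long, flat on the bench beside the infeed. Origin: centre of the underside. Leave it alone.
- jar: Bystander: jar, 60 mm diameter, 70 mm high. Origin: centre of the underside. Leave it alone.
- beaker: Bystander: glass beaker, 70 mm diameter, 80 mm high. Origin: centre of the underside. Leave it alone.
- spray: Bystander: white bottle, 64 mm diameter, 110 mm high. Origin: centre of the underside. Leave it alone.

How it is judged:
By the outcome, as a careful person would: the job done as asked, in the order asked, and still so for the second after the job is handed in, with the robot touching nothing.
It also fails if it takes over 72 s, if anything falls off the work surface, if the arm or the gripper's body presses on something with over 40 N, if the wrist force passes 120 N, or if a joint passes its speed limit or range.

ROBOT

A 7-joint arm with a two-finger parallel gripper is mounted at the origin on the work surface. World frame = base frame: x ahead of the robot, y to its left, z up, the work surface at z = 0. Lengths are in m, angles in rad, forces in N, time in s.
With the tool pointing down it reaches from about 0.425 to 0.875 m from the base axis. Payload 8.4 kg.
Tool frame: the origin (TCP) lies midway between the tips of the shut fingers; the grasp point (between the pads) lies 19 mm behind it; z points along the fingers, y is the direction in which the jaws open and shut (so a half turn about z gives the same grasp; the last joint's range is limited). The gripper opens to 87 mm and grips with 3 to 60 N. Pads are 19 mm wide; open, the fingers measure 117 mm over their backs; the gripper's body (75 mm by 190 mm) begins 51 mm behind the grasp point.
Start: joints at [-1.309, 0.333, 0.04, 1.465, -0.013, 1.343, -0.059], TCP at [0.229, 0.608, 0.193] pointing down, gripper open.
Joint ranges: [-2.58, 2.58], [-0.38, 2.09], [-1.3, 1.39], [0.25, 2.4], [-1.5, 4.64], [0.08, 2.09], [-2.65, 2.65]. Speed limits (rad/s): [2.22, 2.22, 2.79, 2.79, 3.14, 3.14, 3.14].

INTERFACE

Orientations are given as a 3x3 rotation matrix whose columns are the frame's x, y, z axes.
In Python, from plant import ctrl, camera, job, spotter gives the robot as it stands. The module is installed in compiled form; this text tells all that it offers.
- The arm moves only by the shell command python3 -m handwheel 'ROWS' [FORCE]. ROWS is JSON, a list of rows, each a list of 7 numbers: the closure, from 0 (fully open) to 1 (shut), then the shift along the tool's x, y, z in m, then the turn, a rotation vector about the tool's x, y, z in rad. A call has 1 to 8 rows; each row shifts and turns the commanded pose from where the row before left it, along the tool's axes as they then stand; what a row does not reach is not made up. A row lasts 1/10 s, in which the tool goes at most 50 mm and 8.59 degrees, less where a joint would pass 70% of its speed; a pose out of reach is approached as far as the arm can. A call is refused whole if a number of a shift passes 0.05 or a number of a turn 0.15, either way. A call with a gripper value outside its range is refused whole. The fingers move at their own pace and stop on an object; FORCE is the grip in N (left out, the last holds). Time passes only in rows, so rows that do not move let the fingers close. It gives the time, the measured TCP pose, the force and the opening at its end, in the units of the state.
- ctrl.sense(): the state, without advancing time (a new reading comes with each control period).
- camera(name): name is "scene" or "top" or "wrist"; returns a dict with "image" (400x640x3 uint8, red, green, blue), "range_z" (400x640 float32, m along the optical axis (not along the pixel's ray), 0 where there is no reading), "K" (3x3 intrinsics, pixels), "T" (4x4, takes a point from camera to world coordinates). Camera axes: x right, y down, z forward; pixel columns grow to the right and rows downward; lengths in m; the calibration is good to about 2 mm. A picture is of the moment at which its call begins.
- job.job_done(): hands the job in, once; it reports no verdict.
Trained networks look in a picture, given as the dict that the camera call returned (one of the last four; its "shot" number tells which), for a name from the list of things; names that differ only in an ending like _2 or _b are one class to them, and where a whole thing is asked for, a point or a joint stands for the part that bears it (a point fixed in the world has none). Each returns a list of dicts, best first, with "confidence" (0 to 1); they miss things now and then, are a little off and sometimes report something else, mostly with a low value. They report only what shows in the picture. A call takes as long as a camera call.
- spotter.spot_in(picture, query): "extent" ([left, top, right, bottom] as shares, 0 to 1, of the picture: columns of its width, rows of its height, round what is visible of it).
- spotter.place_of(picture, query): "location" ([column, row] as shares, 0 to 1, of the picture: columns of its width, rows of its height: a listed point, or the origin of a listed thing).
The state is a dict: "time_s": time; "joints": joint angles; "joint_velocities": joint speeds; "joint_torque": joint torques, N m; "eef_pos": TCP position; "ee_rot": TCP orientation; "force": force on the tool from outside, world axes, zero at the start; "torque": the same for the moment, N m; "finger_gap": finger opening in m.
Only numpy, scipy, OpenCV 4.12 (cv2) and the standard library are available. Lean on these libraries where they do the work, as an engineer would, in place of code of your own. Each camera call takes 0.05 s, during which the arm holds its last target.

## Working session

There is one attempt and no reset: what is moved stays moved. The work goes in short steps, Python scripts to look and compute and a shell command to move; the robot and the scene stay as the last step left them, time stands still between calls to the robot, and variables do not carry over. Pictures are saved under pics/ and viewed, and the job is handed in when it is done.

```bash
mkdir -p pics; ls; cat > h.py <<'E'
import numpy as np, cv2, json
from plant import ctrl, camera, job, spotter
def save(c,n): cv2.imwrite('pics/'+n,c["image"][:,:,::-1])
def world(c,u,v,z=None,r=None):
    K=c["K"];T=c["T"]
    d=np.array([(u-K[0,2])/K[0,0],(v-K[1,2])/K[1,1],1.0])
    D=T[:3,:3]@d;o=T[:3,3]
    if z is not None: return o+D*(z-o[2])/D[2]
    if r is None: r=c["range_z"][int(v),int(u)]
    return o+D*r
def proj(c,p):
    q=np.linalg.inv(c["T"])@np.append(p,1); k=c["K"]@q[:3]; return k[:2]/k[2]
E
python3 - <<'E'
from h import *
s=ctrl.sense();print({k:np.round(v,3).tolist() for k,v in s.items()})
for n in("scene","top"):
    c=camera(n);save(c,n+"0.png");print(n,np.round(c["T"],3).tolist(),c["K"].tolist())
    for q in("carrier","handle","feeder","roof_slot","gate","backstop","spare"):
        for f in (spotter.place_of,):
            r=f(c,q)
            for x in r[:2]:
                l=x["location"];u,v=l[0]*640,l[1]*400
                print(q,round(x["confidence"],2),round(u,1),round(v,1))
E
```

```text
pics
{'time_s': 0.0, 'joints': [-1.309, 0.334, 0.04, 1.466, -0.013, 1.343, -0.059], 'joint_velocities': [0.001, 0.0, 0.001, 0.001, -0.0, 0.001, 0.001], 'joint_torque': [-0.001, -65.636, 1.335, -40.38, -0.06, 0.045, 0.0], 'eef_pos': [0.229, 0.608, 0.192], 'ee_rot': [[-0.936, 0.353, -0.0], [0.353, 0.936, -0.002], [-0.0, -0.002, -1.0]], 'force': [-0.319, -0.305, -0.386], 'torque': [-0.021, 0.006, -0.001], 'finger_gap': 0.087}
scene [[-0.394, 0.655, -0.644, 1.119], [0.919, 0.281, -0.276, 0.224], [0.0, -0.701, -0.713, 0.659], [0.0, 0.0, 0.0, 1.0]] [[369.21822520254426, 0.0, 314.9431975347996], [0.0, 369.21822520254426, 198.24404228251436], [0.0, 0.0, 1.0]]
carrier 0.61 231.8 155.7
carrier 0.23 332.6 190.1
handle 0.73 221.0 126.0
feeder 0.65 335.2 191.9
roof_slot 0.85 375.9 190.5Traceback (most recent call last):
  File "<stdin>", line 7, in <module>
ValueError: it knows: backstop, beaker, carrier, feeder, handle, jar, mount, offcut, roof_slot, spare, spray, wrench
```

```bash
python3 - <<'E'
from h import *
Z=dict(carrier=0,handle=.08,feeder=0,roof_slot=.053,backstop=.008)
for n in("scene","top"):
    c=camera(n);save(c,n+"1.png")
    if n=="top":print(n,np.round(c["T"],3).tolist(),c["K"].tolist())
    for q in("carrier","handle","feeder","roof_slot","backstop","spare","offcut","mount","wrench","jar","beaker","spray"):
            for x in spotter.place_of(c,q)[:2]:
                l=x["location"];u,v=l[0]*640,l[1]*400
                print(q,round(x["confidence"],2),round(u,1),round(v,1),np.round(world(c,u,v,z=Z.get(q,0)),3))
E
```

```text
carrier 0.69 231.6 152.7 [ 0.45  -0.321  0.   ]
carrier 0.67 337.1 191.5 [0.479 0.011 0.   ]
handle 0.92 223.5 127.6 [ 0.447 -0.334  0.08 ]
feeder 0.95 333.3 190.1 [0.478 0.    0.   ]
roof_slot 0.87 374.7 189.5 [0.489 0.107 0.053]
spare 0.79 203.5 179.0 [ 0.574 -0.33   0.   ]
spare 0.41 230.2 153.3 [ 0.454 -0.323  0.   ]
offcut 0.71 300.8 216.4 [ 0.593 -0.038  0.   ]
mount 0.51 327.6 165.2 [ 0.393 -0.05   0.   ]
wrench 0.98 370.8 243.6 [ 0.605  0.139 -0.   ]
jar 0.91 231.0 239.1 [ 0.717 -0.155  0.   ]
beaker 0.82 283.4 269.8 [ 0.744 -0.009  0.   ]
spray 0.91 448.6 314.2 [0.709 0.326 0.   ]
top [[0.031, -0.978, 0.208, 0.325], [-1.0, -0.031, 0.005, -0.021], [0.001, -0.209, -0.978, 1.28], [0.0, 0.0, 0.0, 1.0]] [[450.2100169507965, 0.0, 319.0192953298169], [0.0, 450.2100169507965, 194.74403665170342], [0.0, 0.0, 1.0]]
carrier 0.61 428.2 250.5 [ 0.447 -0.328  0.   ]
handle 0.72 443.4 247.6 [ 0.448 -0.349  0.08 ]
feeder 0.66 311.4 239.9 [0.466 0.004 0.   ]
roof_slot 0.77 275.4 230.0 [0.485 0.103 0.053]
roof_slot 0.63 203.3 159.1 [0.68  0.317 0.053]
backstop 0.44 241.1 224.5 [0.503 0.206 0.008]
spare 0.9 430.7 207.7 [ 0.57  -0.337  0.   ]
offcut 0.54 325.7 199.9 [ 0.584 -0.033  0.   ]
mount 0.51 444.2 249.3 [ 0.451 -0.373  0.   ]
mount 0.44 329.2 267.9 [ 0.389 -0.049  0.   ]
wrench 0.74 310.1 236.0 [0.477 0.008 0.   ]
jar 0.79 370.4 161.5 [ 0.703 -0.162  0.   ]
jar 0.36 428.9 250.2 [ 0.447 -0.33   0.   ]
beaker 0.93 318.0 145.6 [ 0.748 -0.006  0.   ]
spray 0.79 203.9 158.8 [0.696 0.33  0.   ]
spray 0.74 443.1 249.1 [ 0.452 -0.37   0.   ]
```

View pics/scene0.png

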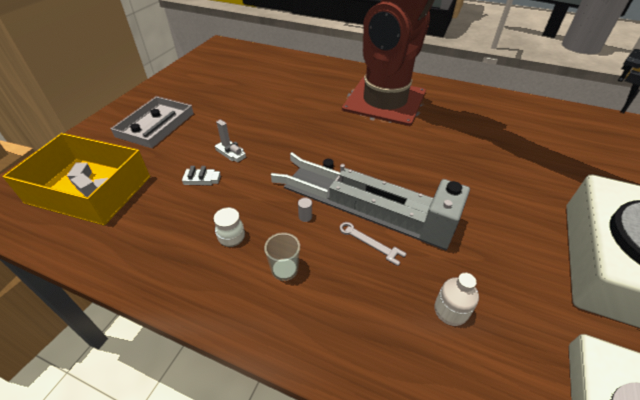

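```bash
ls pics
```

```text
scene0.png
scene1.png
top1.png
```

View pics/top1.png

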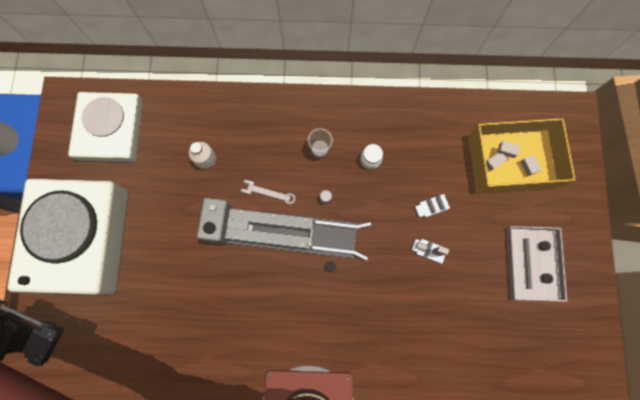

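```bash
python3 - <<'E'
from h import *
for n in("top","scene"):
    c=camera(n);r=c["range_z"];K=c["K"];T=c["T"]
    v,u=np.mgrid[:400,:640]
    P=np.stack([(u-K[0,2])/K[0,0]*r,(v-K[1,2])/K[1,1]*r,r],-1)@T[:3,:3].T+T[:3,3]
    ok=r>0
    x,y,z=P[...,0],P[...,1],P[...,2]
    def rect(m,name):
        p=P[m][:,:2].astype(np.float32)
        if len(p)<5: print(name,len(p));return
        print(n,name,len(p),[np.round(a,4) for a in cv2.minAreaRect(p*1000)], 'z',np.round(np.median(z[m]),4))
    reg=ok&(x>.3)&(x<.62)&(y>-.2)&(y<.35)
    print('bench z',np.median(z[ok&(x>.4)&(x<.6)&(y>-.25)&(y<-.2)]))
    rect(reg&(z>.047)&(z<.058)&(y>.0)&(y<.23),'roof')
    rect(reg&(z>.1)&(z<.115)&(y>.2),'box')
    rect(reg&(z>.026)&(z<.038)&(y<-.01),'walls')
    rc=ok&(x>.38)&(x<.51)&(y>-.42)&(y<-.25)
    rect(rc&(z>.006),'carrier all'); rect(rc&(z>.055),'blade');rect(rc&(z>.088),'blade top'); rect(rc&(z>.01)&(z<.045),'body')
    im=c["image"]
    if n=="top": a=im[215:285,290:460]; 
    else: a=im[100:230,180:400]
    k=800//a.shape[1]
    cv2.imwrite(f'pics/z{n}.png',cv2.resize(a,None,fx=k,fy=k,interpolation=cv2.INTER_CUBIC)[:,:,::-1])
E
```

```text
bench z 0.0002483323041653218
top roof 1854 [array([490.2673, 116.9679]), array([229.8442,  82.6903]), np.float64(85.0179)] z 0.0527
top box 816 [array([503.4435, 265.8677]), array([ 63.7248, 110.3394]), np.float64(84.2471)] z 0.1072
top walls 265 [array([498.5681, -85.3855]), array([153.5242, 143.211 ]), np.float64(81.5523)] z 0.0327
top carrier all 550 [array([ 439.0052, -341.6781]), array([165.2385, 107.1494]), np.float64(83.526)] z 0.0206
top blade 94 [array([ 441.2852, -345.0999]), array([26.8626, 13.9682]), np.float64(72.5341)] z 0.0929
top blade top 59 [array([ 441.5587, -345.0531]), array([26.0799, 13.4744]), np.float64(72.5341)] z 0.095
top body 413 [array([ 448.0514, -326.5135]), array([89.8927, 44.4226]), np.float64(70.7518)] z 0.0189
bench z -0.001881215095029809
scene roof 1994 [array([492.8019, 118.7491]), array([228.6789,  85.705 ]), np.float64(85.1412)] z 0.0513
scene box 960 [array([506.8372, 269.0928]), array([ 62.7894, 109.9489]), np.float64(85.3143)] z 0.1062
scene walls 372 [array([512.3889, -82.3239]), array([147.5946, 178.0163]), np.float64(85.5597)] z 0.0306
scene carrier all 536 [array([ 450.8705, -324.8388]), array([92.9243, 44.8397]), np.float64(71.2084)] z 0.0279
scene blade 135 [array([ 444.6918, -342.8155]), array([28.5959, 16.1914]), np.float64(68.9282)] z 0.0789
scene blade top 42 [array([ 444.3199, -341.8225]), array([25.3177, 14.7183]), np.float64(68.5122)] z 0.0918
scene body 346 [array([ 450.8665, -324.8399]), array([92.928 , 44.8148]), np.float64(71.2359)] z 0.021
```

View pics/ztop.png

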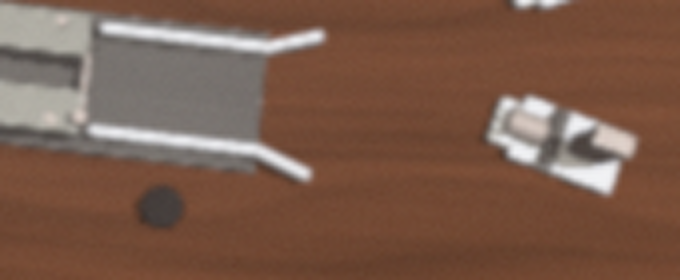

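View pics/zscene.png

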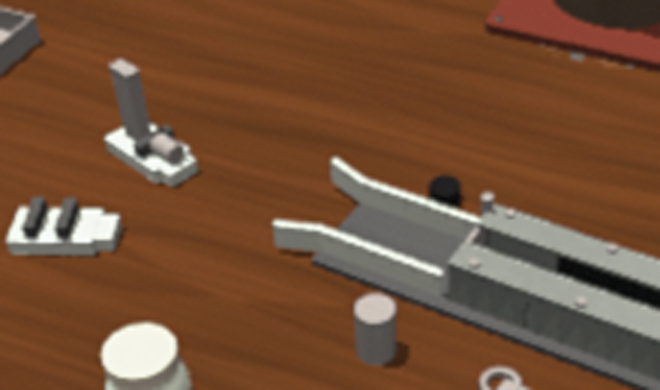

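```bash
cat >> h.py <<'E'
def plan(cur,tgt,n):
    """polar arc about base; cur/tgt=(x,y,yaw_deg of tool x); per-row tool shifts (tool down)"""
    r0,r1=np.hypot(*cur[:2]),np.hypot(*tgt[:2]);a0,a1=np.arctan2(cur[1],cur[0]),np.arctan2(tgt[1],tgt[0])
    p=np.array([[(r0+(r1-r0)*s)*np.cos(a0+(a1-a0)*s),(r0+(r1-r0)*s)*np.sin(a0+(a1-a0)*s)] for s in np.linspace(0,1,n+1)])
    yaw=np.radians(np.linspace(cur[2],tgt[2],n+1))
    out=[]
    for i in range(n):
        d=p[i+1]-p[i];x=np.array([np.cos(yaw[i]),np.sin(yaw[i])]);y=np.array([x[1],-x[0]])
        out.append([d@x,d@y,-(yaw[i+1]-yaw[i])])
    return np.array(out)
def st():
    s=ctrl.sense();R=np.array(s["ee_rot"]);print('t',round(s["time_s"],2),'tcp',np.round(s["eef_pos"],4),'yaw',round(np.degrees(np.arctan2(R[1,0],R[0,0])),2),'z',np.round(R[:,2],4),'F',np.round(s["force"],2),'gap',round(s["finger_gap"],4));return s
E
python3 - <<'E'
from h import *
print(np.round(plan((.229,.608,159.3),(.443,-.344,71),32),3)[::4])
E
```

```text
[[-0.038 -0.004  0.048]
 [-0.037 -0.005  0.048]
 [-0.036 -0.007  0.048]
 [-0.035 -0.008  0.048]
 [-0.034 -0.009  0.048]
 [-0.033 -0.011  0.048]
 [-0.032 -0.012  0.048]
 [-0.031 -0.013  0.048]]
```

```bash
python3 -m handwheel '[[0,-0.038,-0.004,0,0,0,0.048],[0,-0.038,-0.004,0,0,0,0.048],[0,-0.038,-0.005,0,0,0,0.048],[0,-0.037,-0.005,0,0,0,0.048],[0,-0.037,-0.005,0,0,0,0.048],[0,-0.037,-0.006,0,0,0,0.048],[0,-0.037,-0.006,0,0,0,0.048],[0,-0.037,-0.006,0,0,0,0.048]]' && python3 -m handwheel '[[0,-0.036,-0.007,0,0,0,0.048],[0,-0.036,-0.007,0,0,0,0.048],[0,-0.036,-0.007,0,0,0,0.048],[0,-0.035,-0.008,0,0,0,0.048],[0,-0.035,-0.008,0,0,0,0.048],[0,-0.035,-0.008,0,0,0,0.048],[0,-0.035,-0.008,0,0,0,0.048],[0,-0.035,-0.009,0,0,0,0.048]]' && python3 -c "from h import *;s=st();print(s['joints'])"
```

```text
time_s: 2.45
eef_pos: [0.4662, 0.4225, 0.1931]
ee_rot: [[-0.734, 0.679, 0.0], [0.679, 0.734, 0.0], [-0.0, 0.0, -1.0]]
force: [0.5, 0.8, 0.5]
finger_gap: 0.0867
time_s: 3.25
eef_pos: [0.5888, 0.1627, 0.1931]
ee_rot: [[-0.426, 0.905, 0.0], [0.905, 0.426, 0.0], [-0.0, 0.0, -1.0]]
force: [0.5, 0.8, -0.2]
finger_gap: 0.0871
t 3.25 tcp [0.5888 0.1627 0.1931] yaw 115.22 z [ 2.e-04  0.e+00 -1.e+00] F [ 0.45  0.8  -0.19] gap 0.0871
[-0.69647469  0.26326001  0.43174     1.58429937 -0.11265176  1.31852076
  0.19041469]
```

```bash
python3 -m handwheel '[[0,-0.034,-0.009,0,0,0,0.048],[0,-0.034,-0.009,0,0,0,0.048],[0,-0.034,-0.010,0,0,0,0.048],[0,-0.034,-0.010,0,0,0,0.048],[0,-0.033,-0.011,0,0,0,0.048],[0,-0.033,-0.011,0,0,0,0.048],[0,-0.033,-0.011,0,0,0,0.048],[0,-0.033,-0.011,0,0,0,0.048]]' && python3 -m handwheel '[[0,-0.032,-0.012,0,0,0,0.048],[0,-0.032,-0.012,0,0,0,0.048],[0,-0.032,-0.012,0,0,0,0.048],[0,-0.032,-0.012,0,0,0,0.048],[0,-0.031,-0.013,0,0,0,0.048],[0,-0.031,-0.013,0,0,0,0.048],[0,-0.031,-0.013,0,0,0,0.048],[0,-0.031,-0.013,0,0,0,0.048]]' && python3 - <<'E'
from h import *
s=st()
c=camera("wrist");save(c,"w0.png");print(np.round(c["T"],3).tolist(),c["K"][0])
for q in("carrier","handle"):
    for x in spotter.place_of(c,q)[:2]:
        l=x["location"];u,v=l[0]*640,l[1]*400
        print(q,round(x["confidence"],2),round(u,1),round(v,1),np.round(world(c,u,v,z=.08 if q=="handle" else 0),4))
r=c["range_z"];K=c["K"];T=c["T"]
v,u=np.mgrid[:400,:640]
P=np.stack([(u-K[0,2])/K[0,0]*r,(v-K[1,2])/K[1,1]*r,r],-1)@T[:3,:3].T+T[:3,3]
x,y,z=np.moveaxis(P,-1,0)
rc=(r>0)&(x>.38)&(x<.51)&(y>-.42)&(y<-.25)
for nm,lo,hi in(("top",.085,.1),("body",.01,.045),("blade",.04,.1)):
    m=rc&(z>lo)&(z<hi)
    if m.sum()>20: print(nm,m.sum(),cv2.minAreaRect(P[m][:,:2].astype(np.float32)*1000),np.median(z[m]))
E
```

```text
time_s: 4.05
eef_pos: [0.5819, -0.1151, 0.1932]
ee_rot: [[-0.056, 0.998, 0.0], [0.998, 0.056, -0.0], [-0.0, 0.0, -1.0]]
force: [0.4, 0.0, 0.3]
finger_gap: 0.0871
time_s: 4.85
eef_pos: [0.4555, -0.3525, 0.1932]
ee_rot: [[0.322, 0.947, 0.0], [0.947, -0.322, -0.0], [-0.0, 0.0, -1.0]]
force: [0.5, -1.2, 0.4]
finger_gap: 0.0869
t 4.85 tcp [ 0.4555 -0.3525  0.1932] yaw 71.22 z [ 4.e-04 -2.e-04 -1.e+00] F [ 0.53 -1.2   0.38] gap 0.0869
[[0.946, -0.313, -0.078, 0.476], [-0.323, -0.917, -0.233, -0.288], [0.001, 0.246, -0.969, 0.385], [0.0, 0.0, 0.0, 1.0]] [332.9714067    0.         320.96389299]
carrier 0.93 309.3 152.1 [ 0.4507 -0.3213  0.    ]
handle 0.85 307.2 183.7 [ 0.4443 -0.3415  0.08  ]
top 478 ((440.44097900390625, -341.2675476074219), (26.103342056274414, 13.598503112792969), 70.68724822998047) 0.09538067105979972
body 2578 ((446.9913024902344, -322.69091796875), (89.83958435058594, 44.06181335449219), 70.6756362915039) 0.01706859758746651
blade 602 ((440.6446228027344, -341.32733154296875), (26.11795425415039, 13.950433731079102), 70.5045394897461) 0.09507978018037086
```

View pics/w0.png

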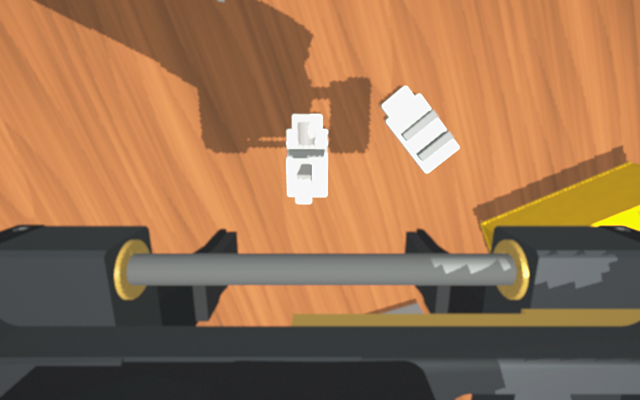

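```bash
python3 -m handwheel '[[0,0.005,-0.016,0.02,0,0,0.009],[0,0,0,0.03,0,0,0],[0,0,0,0.03,0,0,0],[0,0,0,0.03,0,0,0],[0,0,0,0.015,0,0,0],[0,0,0,0.007,0,0,0],[0,0,0,0,0,0,0]]' && python3 - <<'E'
from h import *
st()
c=camera("wrist");save(c,"w1.png")
E
```

```text
time_s: 5.7
eef_pos: [0.4429, -0.3413, 0.0609]
ee_rot: [[0.328, 0.945, -0.001], [0.945, -0.328, 0.0], [-0.0, -0.001, -1.0]]
force: [-0.8, 0.8, 1.0]
finger_gap: 0.0868
t 5.7 tcp [ 0.4429 -0.3413  0.0609] yaw 70.85 z [-7.e-04  1.e-04 -1.e+00] F [-0.78  0.79  0.97] gap 0.0868
```

View pics/w1.png

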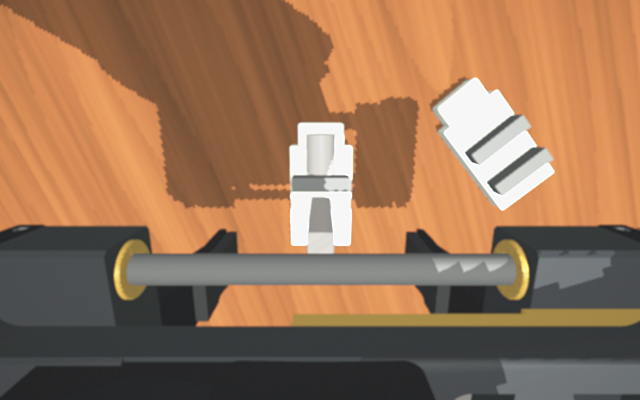

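```bash
python3 -m handwheel '[[0.6,0,0,0,0,0,0],[0.8,0,0,0,0,0,0],[1,0,0,0,0,0,0],[1,0,0,0,0,0,0],[1,0,0,0,0,0,0],[1,0,0,0,0,0,0]]' 25 && python3 - <<'E'
from h import *
st()
E
```

```text
time_s: 6.35
eef_pos: [0.4427, -0.3416, 0.0611]
ee_rot: [[0.329, 0.944, 0.0], [0.944, -0.329, -0.0], [0.0, 0.0, -1.0]]
force: [0.2, -0.5, 0.2]
finger_gap: 0.0466
t 6.35 tcp [ 0.4427 -0.3416  0.0611] yaw 70.8 z [ 0. -0. -1.] F [ 0.16 -0.55  0.16] gap 0.0466
```

```bash
python3 -m handwheel '[[1,0,0,0,0,0,0],[1,0,0,0,0,0,0],[1,0,0,0,0,0,0],[1,0,0,0,0,0,0],[1,0,0,0,0,0,0],[1,0,0,0,0,0,0]]' 25 && python3 - <<'E'
from h import *
st()
E
```

```text
time_s: 6.95
eef_pos: [0.4425, -0.3415, 0.061]
ee_rot: [[0.329, 0.944, -0.0], [0.944, -0.329, 0.0], [0.0, -0.0, -1.0]]
force: [-1.3, 0.5, -0.4]
finger_gap: 0.0138
t 6.95 tcp [ 0.4425 -0.3415  0.061 ] yaw 70.8 z [-3.e-04  1.e-04 -1.e+00] F [-1.3   0.48 -0.4 ] gap 0.0138
```

```bash
python3 -m handwheel '[[1,0,0,-0.005,0,0,0],[1,0,0,-0.02,0,0,0],[1,0,0,-0.03,0,0,0],[1,0,0,-0.025,0,0,0],[1,0,0,0,0,0,0],[1,0,0,0,0,0,0]]' && python3 - <<'E'
from h import *
st();st()
c=camera("wrist");save(c,"w2.png")
print(np.round(plan((.4425,-.3415,70.8),(.474,-.0824,85),8),3))
E
```

```text
time_s: 7.55
eef_pos: [0.4427, -0.3413, 0.1409]
ee_rot: [[0.329, 0.944, 0.0], [0.944, -0.329, 0.0], [0.0, 0.0, -1.0]]
force: [0.0, 0.8, -4.1]
finger_gap: 0.0134
t 7.55 tcp [ 0.4427 -0.3413  0.1409] yaw 70.82 z [ 5.e-04  3.e-04 -1.e+00] F [ 0.01  0.82 -4.15] gap 0.0134
t 7.55 tcp [ 0.4427 -0.3413  0.1409] yaw 70.82 z [ 5.e-04  3.e-04 -1.e+00] F [ 0.01  0.82 -4.15] gap 0.0134
[[ 0.035  0.    -0.031]
 [ 0.034 -0.001 -0.031]
 [ 0.034 -0.002 -0.031]
 [ 0.033 -0.003 -0.031]
 [ 0.032 -0.004 -0.031]
 [ 0.032 -0.005 -0.031]
 [ 0.031 -0.006 -0.031]
 [ 0.03  -0.007 -0.031]]
```

View pics/w2.png

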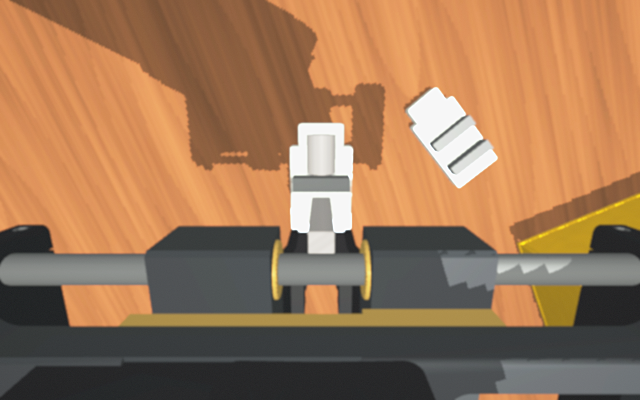

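```bash
python3 -m handwheel '[[1,0.020,0,0,0,0,-0.02],[1,0.034,0,0,0,0,-0.031],[1,0.034,-0.001,0,0,0,-0.031],[1,0.034,-0.002,0,0,0,-0.031],[1,0.033,-0.003,0,0,0,-0.031],[1,0.032,-0.004,0,0,0,-0.031],[1,0.032,-0.005,0,0,0,-0.031],[1,0.024,-0.005,0,0,0,-0.026]]' 30 && python3 -m handwheel '[[1,0.014,-0.006,0,0,0,-0.016],[1,0,0,0,0,0,0],[1,0,0,0,0,0,0]]' && python3 - <<'E'
from h import *
st()
c=camera("wrist");save(c,"w3.png");print(np.round(c["T"],3).tolist())
for q in("feeder","roof_slot","carrier","handle"):
    for x in spotter.place_of(c,q)[:1]:
        l=x["location"];u,v=l[0]*640,l[1]*400
        print(q,round(x["confidence"],2),round(u,1),round(v,1),np.round(world(c,u,v,z=dict(roof_slot=.053).get(q,0)),4))
r=c["range_z"];K=c["K"];T=c["T"]
v,u=np.mgrid[:400,:640]
P=np.stack([(u-K[0,2])/K[0,0]*r,(v-K[1,2])/K[1,1]*r,r],-1)@T[:3,:3].T+T[:3,3]
np.save("P.npy",P)
x,y,z=np.moveaxis(P,-1,0)
m=(r>0)&(z>.047)&(z<.06)&(y>0)&(y<.3); print('roof',m.sum(),cv2.minAreaRect(P[m][:,:2].astype(np.float32)*1000))
t=(c["T"][:3,3]);print(t)
E
```

```text
time_s: 8.4
eef_pos: [0.4787, -0.0997, 0.1395]
ee_rot: [[0.1, 0.995, -0.003], [0.995, -0.1, 0.0], [-0.0, -0.003, -1.0]]
force: [0.6, 0.2, -2.4]
finger_gap: 0.0133
time_s: 8.7
eef_pos: [0.4747, -0.0885, 0.1406]
ee_rot: [[0.088, 0.996, -0.001], [0.996, -0.088, -0.0], [-0.0, -0.001, -1.0]]
force: [0.2, -0.6, -2.5]
finger_gap: 0.0134
t 8.7 tcp [ 0.4747 -0.0885  0.1406] yaw 84.97 z [-8.e-04 -4.e-04 -1.e+00] F [ 0.17 -0.57 -2.5 ] gap 0.0134
[[0.996, -0.086, -0.022, 0.48], [-0.089, -0.965, -0.246, -0.02], [-0.0, 0.247, -0.969, 0.333], [0.0, 0.0, 0.0, 1.0]]
feeder 0.69 318.8 84.3 [0.4801 0.0089 0.    ]
carrier 0.77 324.1 178.3 [ 0.4773 -0.0816  0.    ]
handle 0.98 321.1 245.6 [ 0.4679 -0.1539  0.    ]
roof 6244 ((584.60400390625, 24.83146858215332), (61.54588317871094, 288.8376159667969), 85.00390625)
[ 0.4796287  -0.02043352  0.33280703]
```

View pics/w3.png

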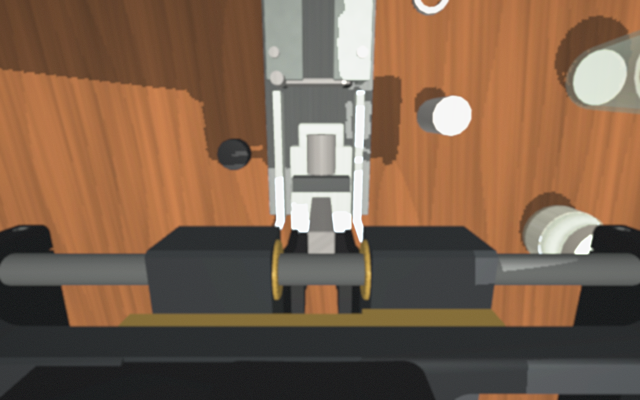

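```bash
python3 - <<'E'
from h import *
im=cv2.imread('pics/w3.png')
cv2.imwrite('pics/z3.png',cv2.resize(im[0:240,250:395],None,fx=4,fy=2.5,interpolation=cv2.INTER_CUBIC))
g=cv2.cvtColor(im,cv2.COLOR_BGR2GRAY)
for v in (20,50,95,110,130,150,160,200,222): print(v,g[v,262:380].tolist())
E
```

```text
20 [85, 105, 132, 155, 165, 164, 162, 162, 162, 162, 161, 162, 164, 165, 164, 164, 165, 165, 164, 164, 164, 164, 165, 165, 166, 167, 167, 166, 165, 164, 165, 165, 163, 164, 165, 165, 167, 167, 165, 151, 126, 106, 101, 103, 101, 101, 103, 104, 104, 103, 104, 103, 103, 102, 103, 105, 104, 103, 104, 102, 104, 104, 104, 105, 105, 103, 102, 102, 102, 103, 103, 111, 137, 157, 166, 186, 226, 240, 242, 242, 241, 242, 242, 242, 242, 242, 242, 242, 241, 241, 241, 241, 241, 242, 241, 241, 241, 241, 241, 241, 240, 240, 240, 240, 240, 240, 241, 241, 238, 221, 185, 170, 159, 141, 131, 127, 126, 127]
50 [80, 92, 105, 127, 153, 170, 181, 192, 199, 200, 200, 202, 205, 207, 206, 201, 188, 172, 165, 165, 165, 166, 166, 166, 169, 167, 169, 168, 169, 169, 169, 170, 171, 169, 170, 171, 170, 170, 169, 158, 132, 109, 102, 105, 104, 104, 104, 106, 107, 105, 106, 105, 106, 104, 105, 106, 104, 105, 104, 103, 105, 105, 107, 106, 106, 104, 106, 103, 103, 105, 107, 123, 150, 167, 171, 191, 229, 242, 243, 242, 242, 242, 241, 242, 241, 241, 241, 241, 241, 241, 242, 242, 242, 240, 239, 245, 247, 247, 247, 247, 247, 
[... 3491 characters left out ...]
 248, 250, 241, 196, 179, 181, 182, 183, 174, 151, 130, 123, 125, 121, 121, 118, 116, 116, 119, 123, 127]
222 [137, 137, 136, 136, 137, 137, 140, 139, 139, 135, 122, 101, 103, 197, 255, 250, 248, 247, 247, 248, 250, 254, 208, 131, 115, 116, 117, 119, 149, 235, 253, 248, 247, 247, 247, 247, 247, 247, 247, 247, 247, 247, 247, 247, 247, 249, 255, 226, 135, 114, 115, 118, 117, 116, 117, 117, 118, 118, 119, 119, 120, 120, 119, 118, 117, 117, 117, 115, 113, 115, 169, 251, 251, 248, 247, 247, 247, 247, 247, 247, 247, 247, 247, 247, 247, 247, 248, 249, 253, 204, 173, 244, 252, 248, 247, 247, 247, 248, 251, 247, 177, 135, 134, 136, 138, 138, 134, 130, 130, 127, 125, 121, 117, 114, 116, 119, 123, 124]
```

View pics/z3.png

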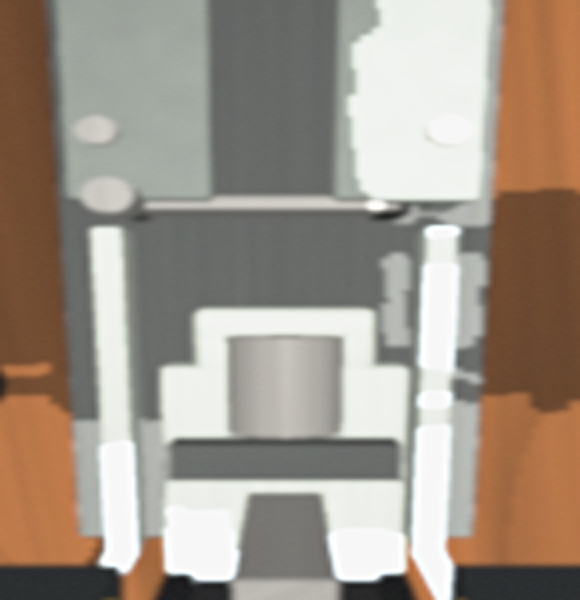

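```bash
python3 - <<'E'
from h import *
c=camera("wrist")
for v,z in((78,.053),(82,.045),(213,.008),(125,.0956),(125,.0916)): print(v,z,np.round(world(c,318,v,z=z),4))
st()
E
```

```text
78 0.053 [0.4804 0.0088 0.053 ]
82 0.045 [0.4802 0.0066 0.045 ]
213 0.008 [ 0.4686 -0.1154  0.008 ]
125 0.0956 [ 0.4775 -0.0264  0.0956]
125 0.0916 [ 0.4775 -0.0265  0.0916]
t 9.0 tcp [ 0.4751 -0.0884  0.141 ] yaw 84.93 z [-2.e-04 -2.e-04 -1.e+00] F [-0.05 -0.32 -3.18] gap 0.0132
```

```bash
python3 -m handwheel '[[1,0.012,-0.0023,0.005,0,0,0],[1,0,0,0.02,0,0,0],[1,0,0,0.02,0,0,0],[1,0,0,0.013,0,0,0],[1,0,0,0.007,0,0,0],[1,0,0,0.002,0,0,0],[1,0,0,0,0,0,0],[1,0,0,0,0,0,0]]' && python3 - <<'E'
from h import *
st()
c=camera("wrist");save(c,"w4.png")
im=c["image"][:,:,::-1]
cv2.imwrite('pics/z4.png',cv2.resize(im[0:240,250:395],None,fx=4,fy=2.5,interpolation=cv2.INTER_CUBIC))
c=camera("scene");cv2.imwrite('pics/s4.png',cv2.resize(c["image"][130:260,260:480,::-1],None,fx=3.5,fy=3.5,interpolation=cv2.INTER_CUBIC))
E
```

```text
time_s: 9.8
eef_pos: [0.4745, -0.0755, 0.0747]
ee_rot: [[0.087, 0.996, 0.001], [0.996, -0.087, 0.0], [0.0, 0.001, -1.0]]
force: [-0.4, -1.4, -2.8]
finger_gap: 0.0132
t 9.8 tcp [ 0.4745 -0.0755  0.0747] yaw 85.01 z [ 1.1e-03  1.0e-04 -1.0e+00] F [-0.44 -1.44 -2.76] gap 0.0132
```

View pics/z4.png

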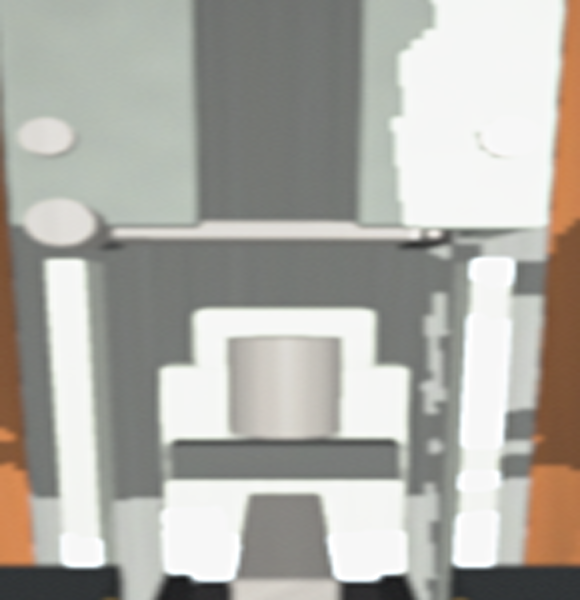

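View pics/s4.png

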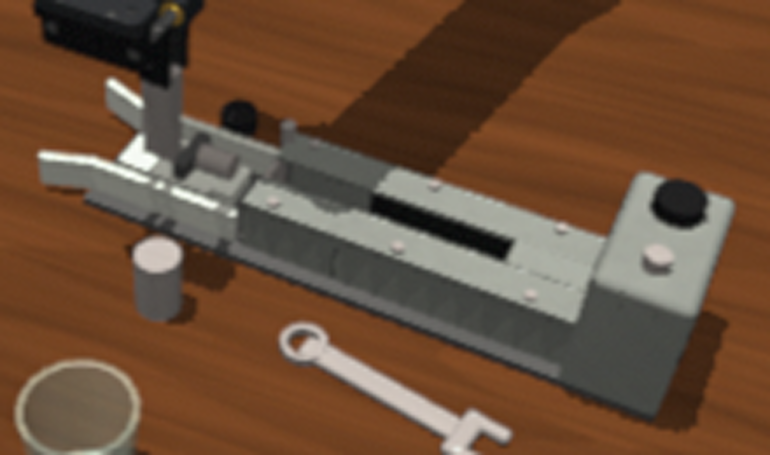

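```bash
python3 -m handwheel '[[1,0,-0.0007,0.002,0,0,0],[1,0,0,0.0015,0,0,0],[1,0,0,0.001,0,0,0],[1,0,0,0,0,0,0]]' && python3 -m handwheel '[[1,0,0,0.0005,0,0,0],[1,0,0,0,0,0,0]]' && python3 -m handwheel '[[1,0,0,0.0005,0,0,0],[1,0,0,0,0,0,0]]'
```

```text
time_s: 10.3
eef_pos: [0.4731, -0.0754, 0.0694]
ee_rot: [[0.087, 0.996, -0.0], [0.996, -0.087, -0.0], [-0.0, -0.0, -1.0]]
force: [-1.0, 0.1, -3.6]
finger_gap: 0.0136
time_s: 10.5
eef_pos: [0.4733, -0.0756, 0.0691]
ee_rot: [[0.087, 0.996, 0.0], [0.996, -0.087, -0.0], [-0.0, 0.0, -1.0]]
force: [0.3, 0.3, -1.4]
finger_gap: 0.0132
time_s: 10.7
eef_pos: [0.4735, -0.0758, 0.069]
ee_rot: [[0.087, 0.996, 0.001], [0.996, -0.087, -0.0], [-0.0, 0.001, -1.0]]
force: [-1.7, -2.5, 4.7]
finger_gap: 0.0133
```

```bash
python3 -m handwheel '[[1,0,0,-0.0003,0,0,0],[1,0,0,0,0,0,0]]' && python3 -m handwheel '[[1,0,0,0,0,0,0],[1,0,0,0,0,0,0]]'; python3 -c "
from h import *
for i in range(6): c=camera('wrist');st()"
```

```text
time_s: 10.9
eef_pos: [0.4734, -0.0757, 0.069]
ee_rot: [[0.087, 0.996, 0.0], [0.996, -0.087, -0.0], [-0.0, 0.0, -1.0]]
force: [-1.0, -2.2, 3.3]
finger_gap: 0.0137
time_s: 11.1
eef_pos: [0.4734, -0.0757, 0.069]
ee_rot: [[0.087, 0.996, 0.0], [0.996, -0.087, -0.0], [-0.0, 0.0, -1.0]]
force: [-0.8, -2.6, 4.2]
finger_gap: 0.0135
t 11.15 tcp [ 0.4733 -0.0757  0.069 ] yaw 85.0 z [ 2.e-04 -2.e-04 -1.e+00] F [-1.53 -2.73  4.27] gap 0.0131
t 11.2 tcp [ 0.4733 -0.0757  0.069 ] yaw 85.0 z [ 2.e-04 -2.e-04 -1.e+00] F [-1.7  -3.85  4.34] gap 0.0128
t 11.25 tcp [ 0.4734 -0.0756  0.069 ] yaw 85.0 z [ 2.e-04 -2.e-04 -1.e+00] F [-1.91 -3.68  4.99] gap 0.0135
t 11.3 tcp [ 0.4734 -0.0756  0.069 ] yaw 85.01 z [ 2.e-04 -2.e-04 -1.e+00] F [-1.77 -3.41  5.61] gap 0.0134
t 11.35 tcp [ 0.4733 -0.0756  0.069 ] yaw 85.0 z [ 2.e-04 -2.e-04 -1.e+00] F [-1.   -3.87  4.26] gap 0.0135
t 11.4 tcp [ 0.4734 -0.0757  0.069 ] yaw 85.0 z [ 3.e-04 -3.e-04 -1.e+00] F [-1.14 -3.8   5.03] gap 0.0137
```

```bash
python3 -m handwheel '[[1,0,0,-0.0004,0,0,0],[1,0,0,0,0,0,0],[1,0,0,0,0,0,0]]';  python3 -c "
from h import *
for i in range(4): c=camera('wrist');st()"
```

```text
time_s: 11.7
eef_pos: [0.4731, -0.0751, 0.069]
ee_rot: [[0.087, 0.996, -0.0], [0.996, -0.087, 0.0], [0.0, -0.0, -1.0]]
force: [0.5, -1.0, -0.6]
finger_gap: 0.013
t 11.75 tcp [ 0.4731 -0.0751  0.0691] yaw 85.03 z [-2.e-04  2.e-04 -1.e+00] F [ 0.37 -1.13 -0.46] gap 0.0133
t 11.8 tcp [ 0.4731 -0.0751  0.069 ] yaw 85.03 z [-3.e-04  2.e-04 -1.e+00] F [ 0.26 -1.29 -1.89] gap 0.0131
t 11.85 tcp [ 0.4731 -0.0751  0.0691] yaw 85.03 z [-3.e-04  2.e-04 -1.e+00] F [ 0.17 -0.42 -1.74] gap 0.0133
t 11.9 tcp [ 0.4731 -0.0751  0.069 ] yaw 85.03 z [-4.e-04  2.e-04 -1.e+00] F [ 0.44 -0.28 -1.51] gap 0.0134
```

```bash
python3 -m handwheel '[[1,0.003,0,0,0,0,0],[1,0.005,0,0,0,0,0],[1,0.005,0,0,0,0,0],[1,0.005,0,0,0,0,0],[1,0.005,0,0,0,0,0],[1,0.005,0,0,0,0,0],[1,0.005,0,0,0,0,0],[1,0.005,0,0,0,0,0]]';  python3 -c "
from h import *
st();c=camera('scene');cv2.imwrite('pics/s5.png',cv2.resize(c['image'][130:260,260:480,::-1],None,fx=3.5,fy=3.5,interpolation=cv2.INTER_CUBIC))
c=camera('wrist');save(c,'w5.png')
st()"
```

```text
time_s: 12.7
eef_pos: [0.4778, -0.039, 0.0704]
ee_rot: [[0.088, 0.996, 0.002], [0.996, -0.088, -0.002], [-0.002, 0.003, -1.0]]
force: [-1.2, -6.7, 5.8]
finger_gap: 0.0134
t 12.7 tcp [ 0.4778 -0.039   0.0704] yaw 84.95 z [ 0.0024 -0.0018 -1.    ] F [-1.16 -6.73  5.78] gap 0.0134
t 12.8 tcp [ 0.4775 -0.0376  0.0699] yaw 85.03 z [ 1.8e-03 -7.0e-04 -1.0e+00] F [ 2.2  -5.22  3.59] gap 0.0133
```

View pics/w5.png

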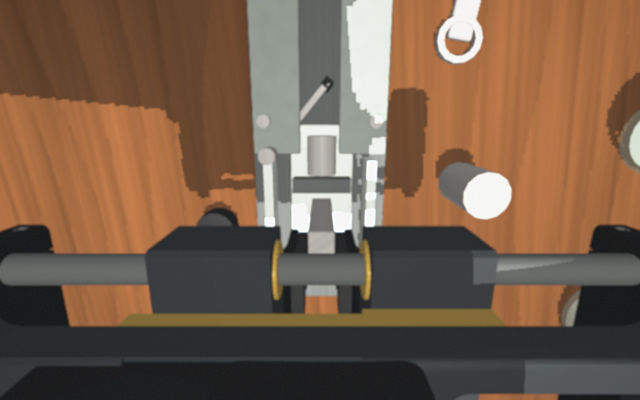

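View pics/s5.png

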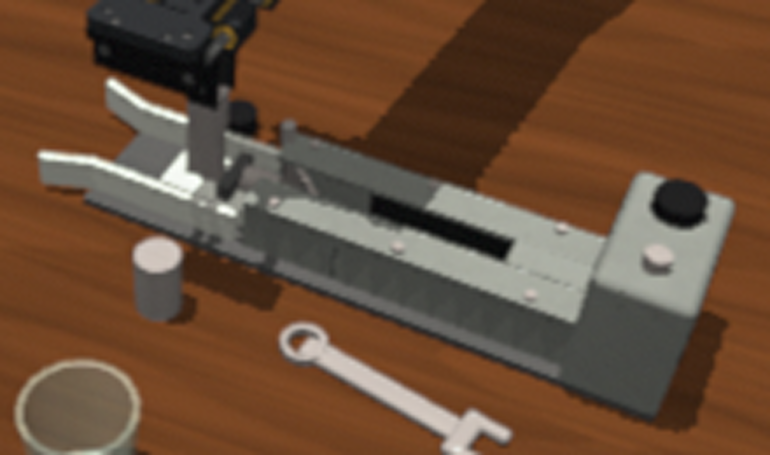

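```bash
python3 -m handwheel '[[1,0.003,0,-0.0003,0,0,0],[1,0.005,0,0,0,0,0],[1,0.005,0,0,0,0,0],[1,0.005,0,0,0,0,0],[1,0.005,0,0,0,0,0],[1,0.005,0,0,0,0,0],[1,0.005,0,0,0,0,0],[1,0.005,0,0,0,0,0]]';  python3 -c "
from h import *
st();c=camera('scene');cv2.imwrite('pics/s6.png',cv2.resize(c['image'][130:260,260:480,::-1],None,fx=3.5,fy=3.5,interpolation=cv2.INTER_CUBIC))
c=camera('wrist');save(c,'w6.png')
st()"
```

```text
time_s: 13.6
eef_pos: [0.4799, 0.0008, 0.0696]
ee_rot: [[0.087, 0.996, 0.0], [0.996, -0.087, 0.0], [0.0, 0.0, -1.0]]
force: [0.9, -3.7, 2.8]
finger_gap: 0.0136
t 13.6 tcp [0.4799 0.0008 0.0696] yaw 85.02 z [ 1.e-04  0.e+00 -1.e+00] F [ 0.94 -3.72  2.84] gap 0.0136
t 13.7 tcp [0.4797 0.0015 0.0694] yaw 85.08 z [-4.e-04  5.e-04 -1.e+00] F [ 1.73 -0.48 -1.15] gap 0.0132
```

View pics/w6.png

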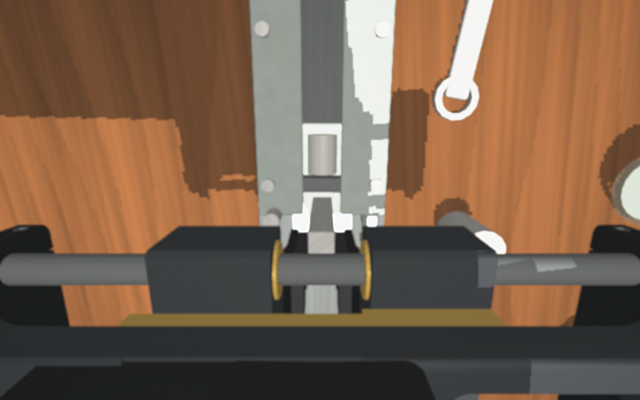

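```bash
python3 -m handwheel '[[1,0.003,0,0,0,0,0],[1,0.005,0,0,0,0,0],[1,0.005,0,0,0,0,0],[1,0.005,0,0,0,0,0],[1,0.005,0,0,0,0,0],[1,0.005,0,0,0,0,0],[1,0.005,0,0,0,0,0],[1,0.005,0,0,0,0,0]]'; python3 -c "
from h import *
c=camera('wrist');save(c,'w7.png')
st()"
```

```text
time_s: 14.5
eef_pos: [0.4831, 0.0387, 0.0695]
ee_rot: [[0.087, 0.996, -0.0], [0.996, -0.087, -0.0], [-0.0, -0.0, -1.0]]
force: [0.8, -1.9, -1.0]
finger_gap: 0.0132
t 14.55 tcp [0.4831 0.0397 0.0694] yaw 85.07 z [-2.e-04  4.e-04 -1.e+00] F [ 0.81  0.57 -0.31] gap 0.0129
```

View pics/w7.png

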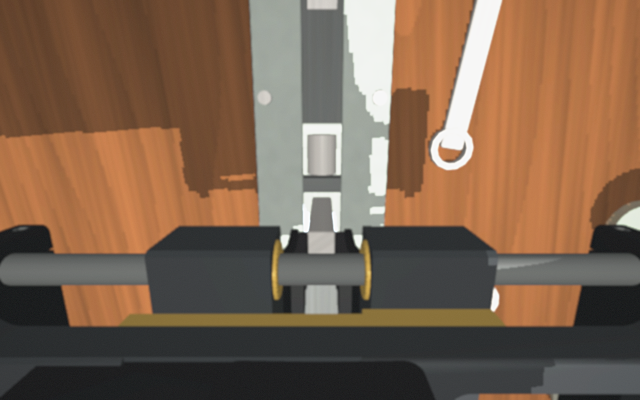

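```bash
python3 -m handwheel '[[1,0.003,0,0,0,0,0],[1,0.005,0,0,0,0,0],[1,0.005,0,0,0,0,0],[1,0.005,0,0,0,0,0],[1,0.005,0,0,0,0,0],[1,0.005,0,0,0,0,0],[1,0.005,0,0,0,0,0],[1,0.003,0,0,0,0,0]]'; python3 -c "
from h import *
for i in range(4): c=camera('wrist');st()
save(c,'w8.png');s=c['T'];print([np.round(world(c,321,v,z=.096-.072),4) for v in (4,)])
"
```

```text
time_s: 15.35
eef_pos: [0.4863, 0.0747, 0.0695]
ee_rot: [[0.086, 0.996, -0.0], [0.996, -0.086, -0.0], [-0.0, -0.0, -1.0]]
force: [1.3, -2.2, -0.1]
finger_gap: 0.0132
t 15.4 tcp [0.4863 0.0751 0.0695] yaw 85.06 z [-1.e-04  2.e-04 -1.e+00] F [ 0.02 -0.63 -1.41] gap 0.0131
t 15.45 tcp [0.4862 0.0748 0.0694] yaw 85.06 z [-2.e-04  3.e-04 -1.e+00] F [ 1.38  0.2  -2.37] gap 0.0132
t 15.5 tcp [0.4861 0.0745 0.0694] yaw 85.04 z [-4.e-04  2.e-04 -1.e+00] F [ 0.97  0.41 -2.56] gap 0.0132
t 15.55 tcp [0.4861 0.0744 0.0694] yaw 85.03 z [-2.e-04  3.e-04 -1.e+00] F [ 1.13  1.04 -2.51] gap 0.013
[array([0.497, 0.212, 0.024])]
```

View pics/w8.png

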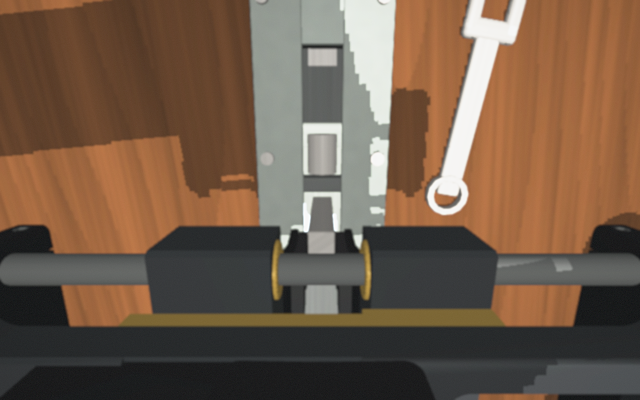

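```bash
python3 -c "
from h import *
c=camera('wrist')
g=cv2.cvtColor(c['image'],cv2.COLOR_RGB2GRAY)
print(g[40:135,315].tolist()); print(np.round(c['range_z'][40:135:3,315],3).tolist())
for z in (.024,.03,.036,.04):print(z,[np.round(world(c,321,v,z=z),4)[1] for v in (66.5,68,124)])
"
```

```text
[166, 168, 159, 129, 87, 52, 41, 95, 156, 186, 191, 190, 191, 190, 189, 189, 190, 190, 191, 190, 191, 191, 191, 191, 183, 153, 116, 98, 95, 96, 96, 96, 96, 97, 96, 96, 96, 97, 97, 96, 96, 96, 96, 96, 95, 97, 97, 96, 96, 95, 97, 96, 96, 96, 96, 96, 96, 96, 97, 97, 96, 97, 96, 96, 97, 96, 97, 96, 97, 97, 95, 96, 97, 97, 97, 97, 97, 96, 98, 97, 94, 106, 146, 199, 227, 236, 239, 239, 239, 238, 237, 237, 231, 196, 155]
[0.19099999964237213, 0.19300000369548798, 0.22699999809265137, 0.23199999332427979, 0.23399999737739563, 0.2329999953508377, 0.2329999953508377, 0.23399999737739563, 0.23399999737739563, 0.0, 0.2370000034570694, 0.23899999260902405, 0.23800000548362732, 0.23899999260902405, 0.23999999463558197, 0.2409999966621399, 0.23999999463558197, 0.24199999868869781, 0.2409999966621399, 0.24199999868869781, 0.24300000071525574, 0.24300000071525574, 0.24500000476837158, 0.24400000274181366, 0.24500000476837158, 0.24500000476837158, 0.2460000067949295, 0.2460000067949295, 0.23199999332427979, 0.23100000619888306, 0.2329999953508377, 0.22200000286102295]
0.024 [np.float64(0.1745), np.float64(0.1735), np.float64(0.1372)]
0.03 [np.float64(0.1737), np.float64(0.1727), np.float64(0.1373)]
0.036 [np.float64(0.1728), np.float64(0.172), np.float64(0.1374)]
0.04 [np.float64(0.1723), np.float64(0.1714), np.float64(0.1375)]
```

```bash
python3 -m handwheel '[[1,0.002,0,0,0,0,0],[1,0.002,0,0,0,0,0],[1,0.002,0,0,0,0,0],[1,0.002,0,0,0,0,0],[1,0.002,0,0,0,0,0],[1,0.002,0,0,0,0,0]]' && python3 -m handwheel '[[1,0.002,0,0,0,0,0],[1,0.002,0,0,0,0,0],[1,0.002,0,0,0,0,0]]'
```

```text
time_s: 16.2
eef_pos: [0.4873, 0.0861, 0.0696]
ee_rot: [[0.087, 0.996, -0.0], [0.996, -0.087, -0.0], [-0.0, -0.0, -1.0]]
force: [0.7, -2.6, -0.4]
finger_gap: 0.0134
time_s: 16.5
eef_pos: [0.4875, 0.0924, 0.0694]
ee_rot: [[0.087, 0.996, -0.001], [0.996, -0.087, 0.0], [0.0, -0.001, -1.0]]
force: [-0.2, -0.5, -2.2]
finger_gap: 0.0132
```

```bash
python3 -m handwheel '[[1,0.002,0,0,0,0,0],[1,0.002,0,0,0,0,0]]'; python3 -m handwheel '[[1,0.002,0,0,0,0,0],[1,0.002,0,0,0,0,0]]'
```

```text
time_s: 16.7
eef_pos: [0.4878, 0.0962, 0.0694]
ee_rot: [[0.087, 0.996, -0.001], [0.996, -0.087, -0.0], [-0.0, -0.001, -1.0]]
force: [0.6, 0.5, -1.2]
finger_gap: 0.013
time_s: 16.9
eef_pos: [0.4884, 0.1002, 0.0695]
ee_rot: [[0.087, 0.996, -0.0], [0.996, -0.087, -0.0], [-0.0, -0.0, -1.0]]
force: [0.1, -1.2, -2.2]
finger_gap: 0.0135
```

```bash
python3 -c "
from h import *
c=camera('wrist');im=c['image'][:,:,::-1];st()
cv2.imwrite('pics/z9.png',cv2.resize(im[30:240,250:395],None,fx=4,fy=2.8,interpolation=cv2.INTER_CUBIC))
"
```

```text
t 16.95 tcp [0.4885 0.1006 0.0695] yaw 85.04 z [-2.e-04  2.e-04 -1.e+00] F [-1.15  0.42 -3.33] gap 0.0133
```

View pics/z9.png

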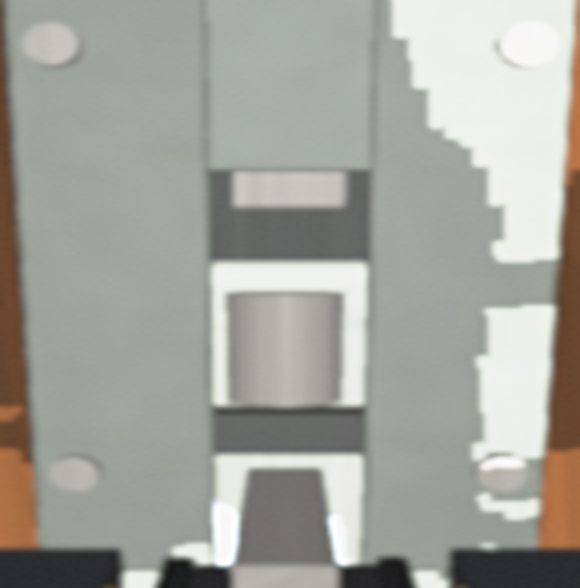

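```bash
for i in 1; do python3 -m handwheel '[[1,0.0015,0,0,0,0,0],[1,0.0015,0,0,0,0,0],[1,0.0015,0,0,0,0,0],[1,0.0015,0,0,0,0,0]]'; done; python3 -m handwheel '[[1,0.001,0,0,0,0,0],[1,0.001,0,0,0,0,0]]'; python3 -m handwheel '[[1,0.001,0,0,0,0,0],[1,0.001,0,0,0,0,0]]'
```

```text
time_s: 17.35
eef_pos: [0.489, 0.106, 0.0695]
ee_rot: [[0.087, 0.996, -0.0], [0.996, -0.087, 0.0], [-0.0, -0.0, -1.0]]
force: [-0.2, 0.1, -3.3]
finger_gap: 0.0132
time_s: 17.55
eef_pos: [0.4892, 0.108, 0.0695]
ee_rot: [[0.087, 0.996, -0.0], [0.996, -0.087, -0.0], [-0.0, -0.0, -1.0]]
force: [0.9, 0.2, -2.5]
finger_gap: 0.0132
time_s: 17.75
eef_pos: [0.4894, 0.11, 0.0695]
ee_rot: [[0.087, 0.996, -0.0], [0.996, -0.087, -0.0], [-0.0, -0.0, -1.0]]
force: [1.1, 0.7, -2.2]
finger_gap: 0.0132
```

```bash
python3 -m handwheel '[[1,0.001,0,0,0,0,0],[1,0.001,0,0,0,0,0]]'; python3 -m handwheel '[[1,0.001,0,0,0,0,0]]';python3 -m handwheel '[[1,0.001,0,0,0,0,0]]'; python3 -c "
from h import *
for i in range(3):c=camera('wrist');st()
im=c['image'][:,:,::-1]
cv2.imwrite('pics/z10.png',cv2.resize(im[30:240,250:395],None,fx=4,fy=2.8,interpolation=cv2.INTER_CUBIC))
"
```

```text
time_s: 17.95
eef_pos: [0.4896, 0.1119, 0.0696]
ee_rot: [[0.087, 0.996, -0.0], [0.996, -0.087, -0.0], [-0.0, -0.0, -1.0]]
force: [0.2, 0.3, -2.5]
finger_gap: 0.0135
time_s: 18.05
eef_pos: [0.4897, 0.1129, 0.0696]
ee_rot: [[0.087, 0.996, -0.0], [0.996, -0.087, -0.0], [-0.0, -0.0, -1.0]]
force: [0.4, -0.2, -2.2]
finger_gap: 0.0132
time_s: 18.15
eef_pos: [0.4897, 0.1139, 0.0695]
ee_rot: [[0.087, 0.996, -0.0], [0.996, -0.087, -0.0], [-0.0, -0.0, -1.0]]
force: [0.4, 0.1, -3.5]
finger_gap: 0.0131
t 18.2 tcp [0.4898 0.1141 0.0696] yaw 85.02 z [ 0.e+00  1.e-04 -1.e+00] F [-0.52  0.97 -2.98] gap 0.0133
t 18.25 tcp [0.4898 0.114  0.0695] yaw 85.02 z [-0.  0. -1.] F [ 0.39 -1.04 -3.31] gap 0.0134
t 18.3 tcp [0.4897 0.1139 0.0695] yaw 85.02 z [-1.e-04 -1.e-04 -1.e+00] F [-0.06 -0.23 -3.11] gap 0.0134
```

View pics/z10.png

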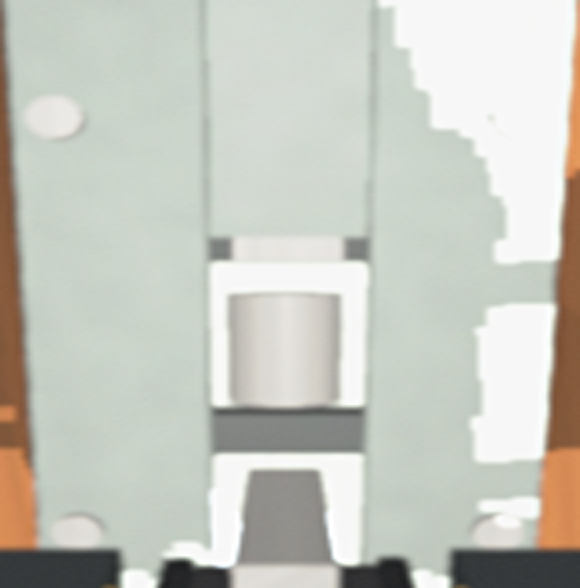

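```bash
python3 -m handwheel '[[1,0.001,0,0,0,0,0]]' | grep -E "eef_pos|force";python3 -m handwheel '[[1,0.001,0,0,0,0,0]]'| grep -E "eef_pos|force";python3 -m handwheel '[[1,0.001,0,0,0,0,0]]'| grep -E "eef_pos|force"
```

```text
eef_pos: [0.4899, 0.1147, 0.0696]
force: [-0.4, 0.3, -3.2]
eef_pos: [0.4899, 0.1159, 0.0696]
force: [-0.4, -0.2, -3.1]
eef_pos: [0.4901, 0.1169, 0.0696]
force: [-0.2, 0.0, -2.7]
```

```bash
python3 -m handwheel '[[1,0.001,0,0,0,0,0]]' | grep -E "eef_pos|force";python3 -m handwheel '[[1,0.001,0,0,0,0,0]]'| grep -E "eef_pos|force"
```

```text
eef_pos: [0.4901, 0.118, 0.0696]
force: [-0.2, 0.3, -3.4]
eef_pos: [0.4902, 0.1189, 0.0695]
force: [0.2, -0.1, -2.0]
```

```bash
for_() { :; }; python3 -m handwheel '[[1,0.001,0,0,0,0,0],[1,0.001,0,0,0,0,0]]' | grep -E "eef_pos|force";python3 -m handwheel '[[1,0.001,0,0,0,0,0],[1,0.001,0,0,0,0,0]]'| grep -E "eef_pos|force"
```

```text
eef_pos: [0.4904, 0.1209, 0.0696]
force: [0.1, -0.7, -2.1]
eef_pos: [0.4905, 0.1229, 0.0696]
force: [-0.8, 0.1, -2.6]
```

```bash
python3 -m handwheel '[[1,0.001,0,0,0,0,0],[1,0.001,0,0,0,0,0]]' | grep -E "eef_pos|force";python3 -m handwheel '[[1,0.001,0,0,0,0,0],[1,0.001,0,0,0,0,0]]'| grep -E "eef_pos|force"
```

```text
eef_pos: [0.4907, 0.1249, 0.0696]
force: [-0.6, -1.4, -2.1]
eef_pos: [0.491, 0.1264, 0.0698]
force: [-0.2, -2.1, 2.3]
```

```bash
python3 -c "
from h import *
for i in range(3):c=camera('wrist');st()
"; python3 -m handwheel '[[1,0.001,0,0,0,0,0],[1,0,0,0,0,0,0]]' | grep -E "eef_pos|force|rot";python3 -m handwheel '[[1,0.001,0,0,0,0,0],[1,0,0,0,0,0,0]]'| grep -E "eef_pos|force|rot"
```

```text
t 19.65 tcp [0.4911 0.1265 0.0698] yaw 85.0 z [ 2.e-04 -4.e-04 -1.e+00] F [-1.18 -2.7   0.79] gap 0.0132
t 19.7 tcp [0.4911 0.1264 0.0698] yaw 85.0 z [ 2.e-04 -4.e-04 -1.e+00] F [-1.73 -2.31  1.36] gap 0.0132
t 19.75 tcp [0.4911 0.1264 0.0697] yaw 85.0 z [ 2.e-04 -3.e-04 -1.e+00] F [-0.26 -3.36  1.29] gap 0.0133
eef_pos: [0.4912, 0.1273, 0.0698]
ee_rot: [[0.087, 0.996, 0.0], [0.996, -0.087, -0.0], [-0.0, 0.0, -1.0]]
force: [-0.7, -4.7, 3.6]
eef_pos: [0.4915, 0.1278, 0.0701]
ee_rot: [[0.088, 0.996, 0.0], [0.996, -0.088, -0.001], [-0.001, 0.001, -1.0]]
force: [-2.8, -7.3, 6.6]
```

```bash
python3 -m handwheel '[[1,0,0,-0.0004,0,0,0],[1,0,0,0,0,0,0],[1,0,0,0,0,0,0]]' 60 | grep -E "eef_pos|force|rot"; python3 -c "
from h import *
for i in range(3):c=camera('wrist');st()
"; python3 -m handwheel '[[1,0.001,0,0,0,0,0],[1,0,0,0,0,0,0]]' | grep -E "eef_pos|force|rot"; python3 -c "
from h import *
for i in range(3):c=camera('wrist');st()
"
```

```text
eef_pos: [0.4913, 0.128, 0.0703]
ee_rot: [[0.088, 0.996, 0.0], [0.996, -0.088, -0.001], [-0.001, 0.0, -1.0]]
force: [-0.3, -5.4, 4.0]
t 20.5 tcp [0.4913 0.128  0.0703] yaw 84.98 z [ 2.e-04 -7.e-04 -1.e+00] F [-0.72 -6.15  4.2 ] gap 0.0122
t 20.55 tcp [0.4913 0.128  0.0702] yaw 84.97 z [ 2.e-04 -7.e-04 -1.e+00] F [-1.64 -5.35  4.17] gap 0.0129
t 20.6 tcp [0.4913 0.128  0.0702] yaw 84.98 z [ 2.e-04 -7.e-04 -1.e+00] F [-1.25 -5.36  2.8 ] gap 0.013
eef_pos: [0.4915, 0.1288, 0.0703]
ee_rot: [[0.088, 0.996, 0.0], [0.996, -0.088, -0.001], [-0.001, 0.0, -1.0]]
force: [-0.7, -6.5, 6.0]
t 20.85 tcp [0.4915 0.1288 0.0704] yaw 84.97 z [ 3.e-04 -9.e-04 -1.e+00] F [-1.76 -5.68  4.61] gap 0.0126
t 20.9 tcp [0.4915 0.1288 0.0703] yaw 84.96 z [ 3.e-04 -9.e-04 -1.e+00] F [-1.69 -7.1   5.18] gap 0.0129
t 20.95 tcp [0.4915 0.1288 0.0703] yaw 84.97 z [ 3.e-04 -1.e-03 -1.e+00] F [-1.76 -6.59  5.5 ] gap 0.0131
```

```bash
python3 -m handwheel '[[1,0.001,0,-0.0002,0,0,0],[1,0,0,0,0,0,0]]' | grep -E "eef_pos|force|rot"; python3 -m handwheel '[[1,0.001,0,0,0,0,0],[1,0,0,0,0,0,0]]' | grep -E "eef_pos|force|rot"; python3 -c "
from h import *
F=[]
for i in range(4):c=camera('wrist');F.append(st()['force'])
print(np.mean(F,0))
"
```

```text
eef_pos: [0.4916, 0.1296, 0.0706]
ee_rot: [[0.088, 0.996, 0.0], [0.996, -0.088, -0.001], [-0.001, 0.0, -1.0]]
force: [-2.0, -8.3, 6.2]
eef_pos: [0.4917, 0.1304, 0.0707]
ee_rot: [[0.088, 0.996, 0.0], [0.996, -0.088, -0.001], [-0.001, 0.0, -1.0]]
force: [-1.6, -8.7, 7.7]
t 21.4 tcp [0.4917 0.1303 0.0707] yaw 84.95 z [ 3.0e-04 -1.4e-03 -1.0e+00] F [-2.21 -8.14  7.46] gap 0.0127
t 21.45 tcp [0.4917 0.1303 0.0707] yaw 84.95 z [ 3.0e-04 -1.3e-03 -1.0e+00] F [-2.37 -8.5   7.43] gap 0.0125
t 21.5 tcp [0.4917 0.1303 0.0707] yaw 84.94 z [ 3.0e-04 -1.4e-03 -1.0e+00] F [-2.38 -8.71  7.53] gap 0.0126
t 21.55 tcp [0.4917 0.1303 0.0707] yaw 84.95 z [ 3.0e-04 -1.3e-03 -1.0e+00] F [-2.39 -9.14  6.8 ] gap 0.0124
[-2.33861473 -8.62237009  7.30580485]
```

```bash
python3 -m handwheel '[[1,0.0006,0,-0.0002,0,0,0],[1,0,0,0,0,0,0],[1,0,0,0,0,0,0]]' | grep -E "eef_pos|force|rot"; python3 -c "
from h import *
F=[]
for i in range(5):c=camera('wrist');F.append(ctrl.sense()['force'])
print(np.mean(F,0));st()
im=c['image'][:,:,::-1]
cv2.imwrite('pics/z11.png',cv2.resize(im[30:240,250:395],None,fx=4,fy=2.8,interpolation=cv2.INTER_CUBIC))
"
```

```text
eef_pos: [0.4918, 0.1307, 0.0709]
ee_rot: [[0.088, 0.996, 0.0], [0.996, -0.088, -0.002], [-0.002, 0.0, -1.0]]
force: [-2.3, -9.9, 7.1]
[-1.97467458 -8.83324243  8.21932689]
t 22.1 tcp [0.4918 0.1307 0.0709] yaw 84.94 z [ 3.0e-04 -1.6e-03 -1.0e+00] F [-2.43 -8.92  8.37] gap 0.013
```

View pics/z11.png

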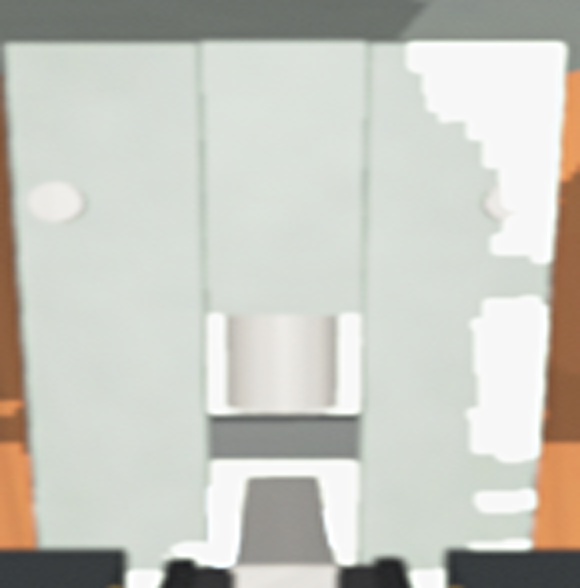

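```bash
python3 -m handwheel '[[1,-0.0005,0,0,0,0,0],[1,-0.0005,0,0,0,0,0],[1,-0.0005,0,0,0,0,0],[1,-0.0005,0,0,0,0,0],[1,-0.0005,0,0,0,0,0],[1,0,0,0,0,0,0]]' | grep -E "eef_pos|force"; python3 -m handwheel '[[1,-0.0005,0,0,0,0,0],[1,-0.0005,0,0,0,0,0],[1,0,0,0,0,0,0],[1,0,0,0,0,0,0]]' | grep -E "eef_pos|force"; python3 -c "
from h import *
F=[]
for i in range(4):c=camera('wrist');F.append(ctrl.sense()['force'])
print(np.mean(F,0));st()"
```

```text
eef_pos: [0.4912, 0.1297, 0.0704]
force: [-0.2, -4.6, 1.5]
eef_pos: [0.491, 0.1291, 0.0703]
force: [-0.6, -2.2, -1.6]
[ 0.29612591 -2.51007728 -1.65439237]
t 23.3 tcp [0.491  0.129  0.0703] yaw 85.02 z [-1.e-04  0.e+00 -1.e+00] F [ 0.51 -2.52 -2.17] gap 0.0127
```

```bash
python3 -m handwheel '[[1,0.0008,0,0,0,0,0],[1,0.0008,0,0,0,0,0],[1,0.0008,0,-0.0002,0,0,0],[1,0.0008,0,-0.0002,0,0,0],[1,0,0,0,0,0,0],[1,0,0,0,0,0,0]]' | grep -E "eef_pos|force"; python3 -c "
from h import *
F=[]
for i in range(4):c=camera('wrist');F.append(ctrl.sense()['force'])
print(np.mean(F,0));st()"
```

```text
eef_pos: [0.4917, 0.1307, 0.0713]
force: [-1.5, -7.5, 6.3]
[-1.53009569 -8.15921716  6.65593256]
t 24.1 tcp [0.4917 0.1307 0.0713] yaw 84.95 z [ 2.0e-04 -1.2e-03 -1.0e+00] F [-1.9  -7.64  6.65] gap 0.0124
```

```bash
python3 -m handwheel '[[1,0,0,0.0003,0,0,0],[1,0,0,0.0003,0,0,0],[1,0,0,0,0,0,0]]' | grep -E "eef_pos|force"; python3 -c "
from h import *
F=[]
for i in range(4):c=camera('wrist');F.append(ctrl.sense()['force'])
print(np.mean(F,0));st()
c=camera('scene');cv2.imwrite('pics/s12.png',cv2.resize(c['image'][110:240,300:500,::-1],None,fx=4,fy=4,interpolation=cv2.INTER_CUBIC))"
```

```text
eef_pos: [0.4919, 0.1303, 0.071]
force: [-2.5, -10.4, 9.7]
[-2.73834516 -9.80113879  9.66865728]
t 24.6 tcp [0.4919 0.1303 0.071 ] yaw 84.93 z [ 5.0e-04 -1.5e-03 -1.0e+00] F [ -2.18 -10.21  10.41] gap 0.0129
```

View pics/s12.png

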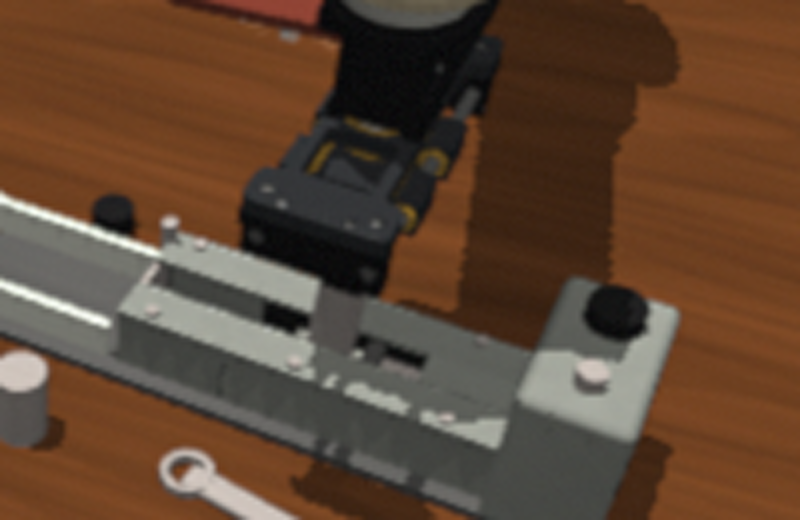

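```bash
python3 -m handwheel '[[1,-0.0005,0,0,0,0,0],[1,-0.0005,0,0,0,0,0],[1,-0.0005,0,0,0,0,0],[1,-0.0005,0,0,0,0,0],[1,-0.0005,0,0,0,0,0],[1,-0.0005,0,0,0,0,0],[1,-0.0005,0,0,0,0,0],[1,0,0,0,0,0,0]]' | grep -E "eef_pos|force"; python3 -m handwheel '[[1,-0.0005,0,0,0,0,0],[1,-0.0003,0,0,0,0,0],[1,0,0,0,0,0,0],[1,0,0,0,0,0,0]]' | grep -E "eef_pos|force"; python3 -c "
from h import *
F=[]
for i in range(4):c=camera('wrist');F.append(ctrl.sense()['force'])
print(np.mean(F,0));st()"
```

```text
eef_pos: [0.491, 0.1288, 0.0701]
force: [-0.8, -2.4, -0.3]
eef_pos: [0.4909, 0.128, 0.0701]
force: [0.9, -1.5, -2.4]
[-0.03040031 -1.67204113 -2.24019554]
t 26.05 tcp [0.4909 0.1279 0.0701] yaw 85.02 z [-1.e-04  0.e+00 -1.e+00] F [ 0.89 -1.58 -2.03] gap 0.0124
```

```bash
python3 -m handwheel '[[1,0,0,0,0,0,0],[1,0,0,0,0,0,0],[1,0,0,0,0,0,0]]' 5 | grep -E "eef_pos|force|gap"; python3 -m handwheel '[[0.7,0,0,0,0,0,0],[0.6,0,0,0,0,0,0],[0.6,0,0,0,0,0,0],[0.6,0,0,0,0,0,0]]' | grep -E "eef_pos|force|gap"; python3 -c "
from h import *
F=[]
for i in range(4):c=camera('wrist');F.append(ctrl.sense()['force'])
print(np.mean(F,0));st()
im=c['image'][:,:,::-1]
cv2.imwrite('pics/z13.png',cv2.resize(im[30:300,250:395],None,fx=4,fy=2.2,interpolation=cv2.INTER_CUBIC))
c=camera('scene');cv2.imwrite('pics/s13.png',cv2.resize(c['image'][110:240,300:500,::-1],None,fx=4,fy=4,interpolation=cv2.INTER_CUBIC))"
```

```text
eef_pos: [0.491, 0.1279, 0.0702]
force: [-0.9, -1.7, -0.7]
finger_gap: 0.014
eef_pos: [0.4911, 0.128, 0.0703]
force: [0.4, -0.5, -0.2]
finger_gap: 0.0331
[-0.32106882 -0.11582606  0.19691406]
t 26.95 tcp [0.491  0.1278 0.0702] yaw 85.01 z [-0.  0. -1.] F [0.34 0.38 0.39] gap 0.0346
```

View pics/z13.png

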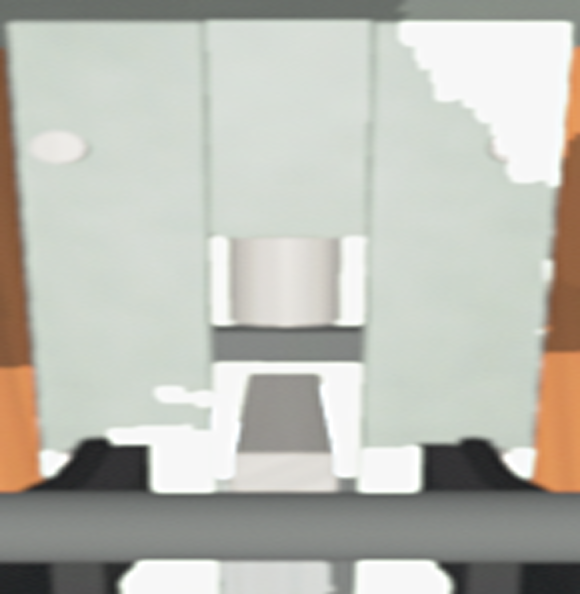

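View pics/s13.png

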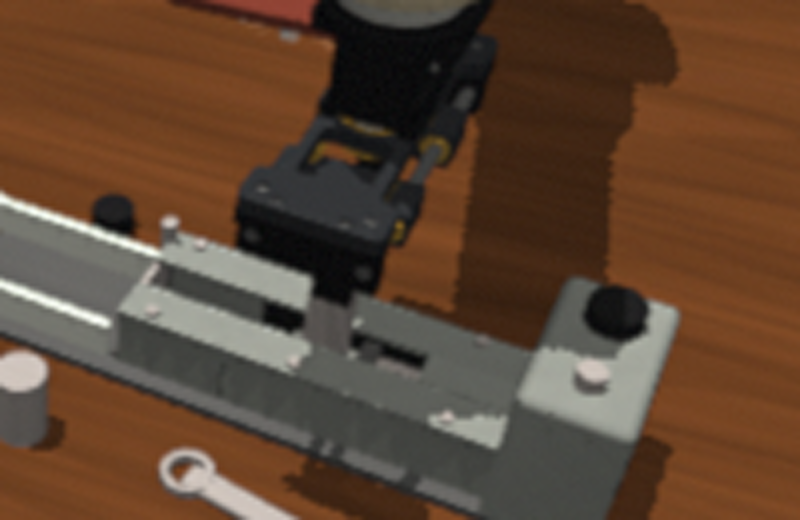

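```bash
python3 -m handwheel '[[0.6,0,0,0.004,0,0,0],[0.6,0,0,0.005,0,0,0],[0.6,0,0,0,0,0,0],[0.8,0,0,0,0,0,0],[1,0,0,0,0,0,0],[1,0,0,0,0,0,0],[1,0,0,0,0,0,0],[1,0,0,0,0,0,0]]' 10 | grep -E "eef_pos|force|gap"; python3 -m handwheel '[[1,0,0,0,0,0,0],[1,0,0,0,0,0,0],[1,0,0,0,0,0,0],[1,0,0,0,0,0,0]]' 60 | grep -E "eef_pos|force|gap"; python3 -c "
from h import *
F=[]
for i in range(5):c=camera('wrist');F.append(ctrl.sense()['force'])
print(np.mean(F,0));st()
"
```

```text
eef_pos: [0.491, 0.1278, 0.0613]
force: [-1.3, -0.2, -0.0]
finger_gap: 0.0136
eef_pos: [0.491, 0.1278, 0.0612]
force: [-1.0, -0.4, 2.3]
finger_gap: 0.0132
[-0.61998863 -0.78442857  2.55609674]
t 28.45 tcp [0.491  0.1278 0.0612] yaw 85.01 z [ 0.  0. -1.] F [-0.3  -0.65  2.8 ] gap 0.0137
```

```bash
python3 -m handwheel '[[1,0.0007,0,0,0,0,0],[1,0.0007,0,0,0,0,0],[1,0.0006,0,0,0,0,0],[1,0,0,0,0,0,0],[1,0,0,0,0,0,0]]' | grep -E "eef_pos|force"; python3 -c "
from h import *
F=[]
for i in range(4):c=camera('wrist');F.append(ctrl.sense()['force'])
print(np.mean(F,0));st()
"; python3 -m handwheel '[[1,0.0007,0,0,0,0,0],[1,0.0007,0,0,0,0,0],[1,0.0006,0,0,0,0,0],[1,0,0,0,0,0,0],[1,0,0,0,0,0,0]]' | grep -E "eef_pos|force"; python3 -c "
from h import *
F=[]
for i in range(4):c=camera('wrist');F.append(ctrl.sense()['force'])
print(np.mean(F,0));st()
"
```

```text
eef_pos: [0.4913, 0.1281, 0.0614]
force: [-2.7, -7.0, 8.2]
[-1.95455187 -6.53548132  8.05101685]
t 29.15 tcp [0.4913 0.1281 0.0614] yaw 84.94 z [-3.0e-04 -1.7e-03 -1.0e+00] F [-2.29 -6.75  7.28] gap 0.0136
eef_pos: [0.4916, 0.1295, 0.0616]
force: [-3.2, -8.8, 9.8]
[-2.68656677 -8.8205709  10.22976509]
t 29.85 tcp [0.4916 0.1295 0.0615] yaw 84.92 z [-2.0e-04 -2.3e-03 -1.0e+00] F [-3.1  -9.29 10.58] gap 0.0134
```

```bash
python3 -m handwheel '[[1,0.0005,0,-0.0003,0,0,0],[1,0.0005,0,-0.0003,0,0,0],[1,0.0005,0,0,0,0,0],[1,0,0,0,0,0,0],[1,0,0,0,0,0,0]]' | grep -E "eef_pos|force"; python3 -c "
from h import *
F=[]
for i in range(4):c=camera('wrist');F.append(ctrl.sense()['force'])
print(np.mean(F,0));st()
"
```

```text
eef_pos: [0.4916, 0.131, 0.0618]
force: [-1.9, -9.1, 7.0]
[-2.03983652 -8.17581349  7.24404774]
t 30.55 tcp [0.4916 0.131  0.0619] yaw 84.93 z [-4.0e-04 -2.4e-03 -1.0e+00] F [-1.39 -8.15  7.63] gap 0.013
```

```bash
python3 -m handwheel '[[1,0.0005,0,-0.0003,0,0,0],[1,0.0005,0,0,0,0,0],[1,0.0005,0,0,0,0,0],[1,0,0,0,0,0,0],[1,0,0,0,0,0,0]]' | grep -E "eef_pos|force"; python3 -c "
from h import *
F=[]
for i in range(4):c=camera('wrist');F.append(ctrl.sense()['force'])
print(np.mean(F,0));st()
"
```

```text
eef_pos: [0.4917, 0.1322, 0.0621]
force: [-1.5, -9.0, 6.6]
[-1.82226413 -8.96302394  7.04879907]
t 31.25 tcp [0.4917 0.1322 0.0621] yaw 84.92 z [-5.0e-04 -2.8e-03 -1.0e+00] F [-1.11 -8.66  6.89] gap 0.0132
```

```bash
python3 -m handwheel '[[1,0.0005,0,0,0,0,0],[1,0.0005,0,0,0,0,0],[1,0.0005,0,0,0,0,0],[1,0.0005,0,0,0,0,0],[1,0,0,0,0,0,0],[1,0,0,0,0,0,0]]' | grep -E "eef_pos|force"; python3 -c "
from h import *
F=[]
for i in range(4):c=camera('wrist');F.append(ctrl.sense()['force'])
print(np.mean(F,0));st()
im=c['image'][:,:,::-1]
cv2.imwrite('pics/z14.png',cv2.resize(im[30:300,250:395],None,fx=4,fy=2.2,interpolation=cv2.INTER_CUBIC))
"
```

```text
eef_pos: [0.4919, 0.1336, 0.0622]
force: [-2.0, -11.5, 10.0]
[ -2.90631084 -10.79085603   9.27762477]
t 32.05 tcp [0.4919 0.1336 0.0622] yaw 84.89 z [-6.0e-04 -3.4e-03 -1.0e+00] F [ -3.2  -10.51   9.61] gap 0.0131
```

View pics/z14.png

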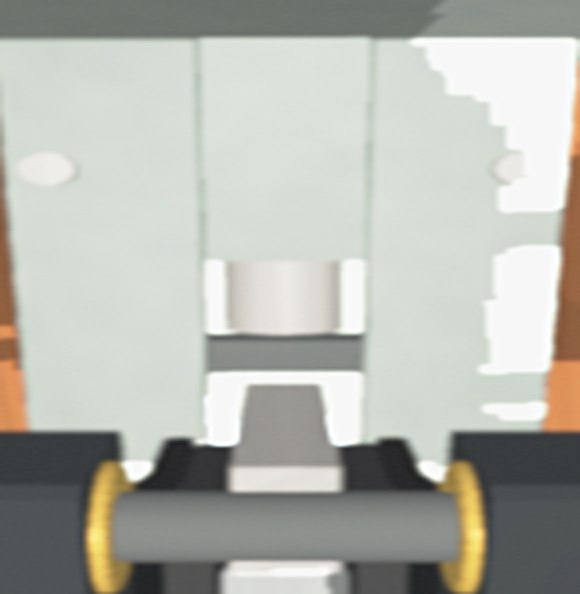

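```bash
python3 -m handwheel '[[1,-0.0005,0,0,0,0,0],[1,-0.0005,0,0,0,0,0],[1,-0.0005,0,0,0,0,0],[1,-0.0005,0,0,0,0,0],[1,-0.0005,0,0,0,0,0],[1,-0.0005,0,0,0,0,0],[1,0,0,0,0,0,0],[1,0,0,0,0,0,0]]' | grep -E "eef_pos|force"; python3 -m handwheel '[[1,-0.0005,0,0,0,0,0],[1,-0.0005,0,0,0,0,0],[1,-0.0005,0,0,0,0,0],[1,0,0,0,0,0,0],[1,0,0,0,0,0,0]]' | grep -E "eef_pos|force";python3 -c "
from h import *
F=[]
for i in range(4):c=camera('wrist');F.append(ctrl.sense()['force'])
print(np.mean(F,0));st()"
```

```text
eef_pos: [0.4915, 0.133, 0.0619]
force: [-0.8, -5.4, 2.3]
eef_pos: [0.4913, 0.1322, 0.062]
force: [0.1, -3.7, 0.5]
[ 0.11046192 -4.62434277 -0.40493355]
t 33.55 tcp [0.4913 0.1323 0.062 ] yaw 85.02 z [-1.e-04 -2.e-04 -1.e+00] F [ 0.03 -5.06 -1.28] gap 0.0133
```

```bash
python3 -m handwheel '[[1,-0.0005,0,0,0,0,0],[1,-0.0005,0,0,0,0,0],[1,-0.0005,0,0,0,0,0],[1,-0.0005,0,0,0,0,0],[1,-0.0005,0,0,0,0,0],[1,0,0,0,0,0,0],[1,0,0,0,0,0,0]]' | grep -E "eef_pos|force";python3 -c "
from h import *
F=[]
for i in range(4):c=camera('wrist');F.append(ctrl.sense()['force'])
print(np.mean(F,0));st()"; python3 -m handwheel '[[1,-0.0005,0,0,0,0,0],[1,-0.0005,0,0,0,0,0],[1,0,0,0,0,0,0],[1,0,0,0,0,0,0]]' | grep -E "eef_pos|force";python3 -c "
from h import *
F=[]
for i in range(4):c=camera('wrist');F.append(ctrl.sense()['force'])
print(np.mean(F,0));st()"
```

```text
eef_pos: [0.4911, 0.1299, 0.062]
force: [0.2, -2.6, -2.9]
[ 0.61827986 -2.69335459 -3.18554492]
t 34.45 tcp [0.4911 0.1298 0.062 ] yaw 85.02 z [-1.e-04 -0.e+00 -1.e+00] F [ 0.55 -2.28 -3.88] gap 0.0133
eef_pos: [0.491, 0.1288, 0.062]
force: [-0.1, -1.7, -4.2]
[ 0.19597548 -1.87922254 -3.78523509]
t 35.05 tcp [0.491  0.1289 0.062 ] yaw 85.02 z [-1.e-04 -0.e+00 -1.e+00] F [ 0.81 -2.61 -3.88] gap 0.0135
```

```bash
python3 -m handwheel '[[1,-0.0003,0,0.0003,0,0,0],[1,-0.0003,0,0.0002,0,0,0],[1,0,0,0,0,0,0],[1,0,0,0,0,0,0],[1,0,0,0,0,0,0]]' | grep -E "eef_pos|force";python3 -c "
from h import *
F=[]
for i in range(4):c=camera('wrist');F.append(ctrl.sense()['force'])
print(np.mean(F,0));st()"
```

```text
eef_pos: [0.491, 0.1283, 0.0616]
force: [0.2, -1.5, -3.2]
[ 0.01523746 -1.88928767 -1.95039879]
t 35.75 tcp [0.491  0.1282 0.0616] yaw 85.01 z [-0. -0. -1.] F [ 0.39 -2.26 -2.72] gap 0.0131
```

```bash
python3 -m handwheel '[[1,-0.0002,0,0.0002,0,0,0],[1,0,0,0,0,0,0],[1,0,0,0,0,0,0]]' | grep -E "eef_pos|force"; python3 -m handwheel '[[1,0,0,0,0,0,0],[1,0,0,0,0,0,0],[1,0,0,0,0,0,0]]' 4 | grep -E "eef_pos|force|gap"; python3 -m handwheel '[[0.75,0,0,0,0,0,0],[0.65,0,0,0,0,0,0],[0.5,0,0,0,0,0,0],[0.4,0,0,0,0,0,0],[0.4,0,0,0,0,0,0]]' | grep -E "eef_pos|force|gap"; python3 -c "
from h import *
st();c=camera('wrist')
im=c['image'][:,:,::-1]
cv2.imwrite('pics/z15.png',cv2.resize(im[30:300,250:395],None,fx=4,fy=2.2,interpolation=cv2.INTER_CUBIC))"
```

```text
eef_pos: [0.4911, 0.128, 0.0614]
force: [0.6, -1.3, -2.1]
eef_pos: [0.491, 0.128, 0.0614]
force: [-0.7, -1.7, -0.4]
finger_gap: 0.0135
eef_pos: [0.491, 0.1281, 0.0614]
force: [-0.2, -0.2, 0.1]
finger_gap: 0.0459
t 36.85 tcp [0.491  0.1281 0.0614] yaw 85.02 z [ 1.e-04  1.e-04 -1.e+00] F [-0.19 -0.17  0.07] gap 0.0459
```

View pics/z15.png

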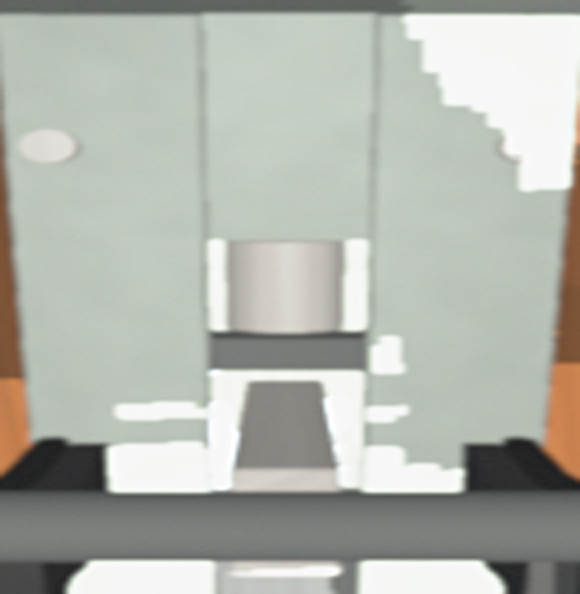

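```bash
python3 -m handwheel '[[0.3,0,0,-0.005,0,0,0],[0.2,0,0,-0.02,0,0,0],[0.2,0,0,-0.03,0,0,0],[0.2,0,0,-0.04,0,0,0],[0.2,0,0,-0.04,0,0,0],[0.2,0,0,-0.03,0,0,0],[0.2,0,0,0,0,0,0]]' | grep -E "eef_pos|force"; python3 -m handwheel '[[0.2,-0.03,0.03,0,0,0,0],[0.2,-0.04,0.04,0,0,0,0],[0.2,-0.04,0.04,0,0,0,0],[0.2,-0.04,0.04,0,0,0,0],[0.2,-0.04,0.04,0,0,0,0],[0.2,0,0,0,0,0,0]]'| grep -E "eef_pos|force"; python3 -c "
from h import *
st()
c=camera('scene');cv2.imwrite('pics/s16.png',cv2.resize(c['image'][110:270,180:500,::-1],None,fx=2.5,fy=2.5,interpolation=cv2.INTER_CUBIC))
c=camera('top');cv2.imwrite('pics/t16.png',cv2.resize(c['image'][180:290,190:390,::-1],None,fx=4,fy=4,interpolation=cv2.INTER_CUBIC))
r=c['range_z'];K=c['K'];T=c['T'];v,u=np.mgrid[:400,:640]
P=np.stack([(u-K[0,2])/K[0,0]*r,(v-K[1,2])/K[1,1]*r,r],-1)@T[:3,:3].T+T[:3,3]
x,y,z=np.moveaxis(P,-1,0);m=(r>0)&(abs(x-.485)<.02)&(abs(y-.12)<.06)&(z>.085)&(z<.115)
print(m.sum(),cv2.minAreaRect(P[m][:,:2].astype(np.float32)*1000),np.median(z[m]))
for q in('spare','offcut','mount','wrench','jar','beaker','spray'):
    p=spotter.place_of(c,q)[:1]
    for a in p: l=a['location'];print(q,round(a['confidence'],2),np.round(world(c,l[0]*640,l[1]*400,z=0),3))
"
```

```text
eef_pos: [0.4932, 0.1286, 0.2312]
force: [0.7, 0.4, 0.4]
eef_pos: [0.6481, -0.0651, 0.2242]
force: [-0.9, 0.1, -0.3]
t 38.2 tcp [ 0.6481 -0.0651  0.2242] yaw 84.57 z [-0.0023 -0.0052 -1.    ] F [-0.89  0.07 -0.29] gap 0.0694
63 ((489.8114318847656, 120.38569641113281), (26.504833221435547, 13.759688377380371), 87.38624572753906) 0.10179325776875636
spare 0.76 [ 0.57  -0.329  0.   ]
offcut 0.7 [0.498 0.131 0.   ]
mount 0.4 [0.495 0.107 0.   ]
wrench 0.65 [0.589 0.125 0.   ]
beaker 0.32 [0.495 0.144 0.   ]
spray 0.78 [0.694 0.324 0.   ]
```

View pics/s16.png

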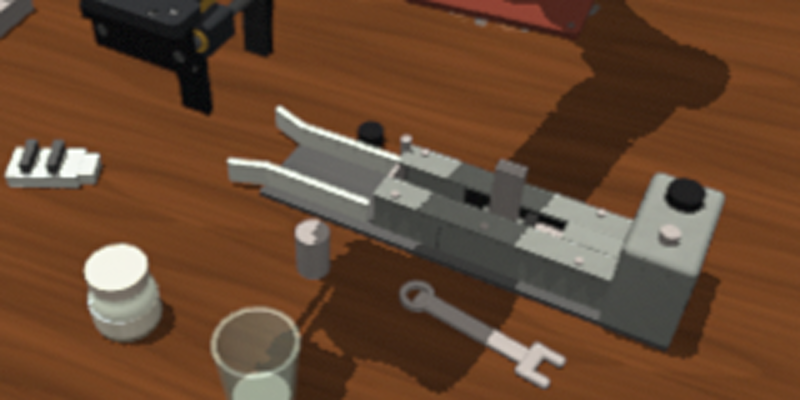

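View pics/t16.png

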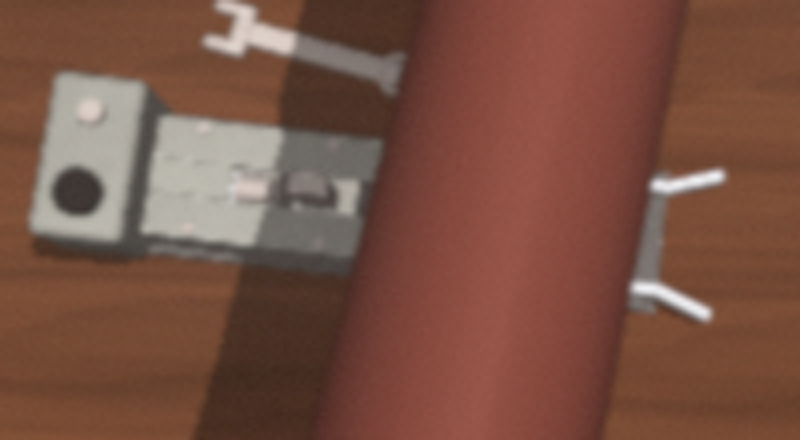

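```bash
python3 -c "
from h import *
s=ctrl.sense();c=camera('wrist');R=np.array(s['ee_rot']);Rt=np.eye(4);Rt[:3,:3]=R;Rt[:3,3]=s['eef_pos']
rel=np.linalg.inv(Rt)@c['T']
def at(p):
    yaw=np.radians(85.02);A=np.eye(4);x=np.array([np.cos(yaw),np.sin(yaw),0]);A[:3,0]=x;A[:3,1]=[x[1],-x[0],0];A[:3,2]=[0,0,-1];A[:3,3]=p
    return dict(K=c['K'],T=A@rel)
a=at([.4897,.1139,.0695]);b=at([.491,.1281,.0614]);b2=at([.491,.1278,.0702])
for z in (.03,.035,.04,.044):
    f=lambda c,r,k: world(c,321,30+(r+.5)/k-.5,z=z)[1]
    print(z,'contact',[round(f(a,r,2.8)+.0106,4) for r in (408,453)],'now',[round(f(b,r,2.2),4) for r in (332,370)],'rel1',[round(f(b2,r,2.2),4) for r in (325,361)])
"
```

```text
0.03 contact [np.float64(0.1523), np.float64(0.1407)] now [np.float64(0.1537), np.float64(0.1416)] rel1 [np.float64(0.154), np.float64(0.1422)]
0.035 contact [np.float64(0.1532), np.float64(0.1419)] now [np.float64(0.1546), np.float64(0.1428)] rel1 [np.float64(0.1549), np.float64(0.1433)]
0.04 contact [np.float64(0.154), np.float64(0.143)] now [np.float64(0.1556), np.float64(0.144)] rel1 [np.float64(0.1558), np.float64(0.1445)]
0.044 contact [np.float64(0.1547), np.float64(0.1439)] now [np.float64(0.1563), np.float64(0.145)] rel1 [np.float64(0.1565), np.float64(0.1454)]
```

```bash
python3 -c "
from h import *
c=camera('scene');cv2.imwrite('pics/s17.png',cv2.resize(c['image'][150:210,290:390,::-1],None,fx=8,fy=8,interpolation=cv2.INTER_CUBIC))
c=camera('wrist');save(c,'w17.png')"
```

```text
(no output)
```

View pics/s17.png

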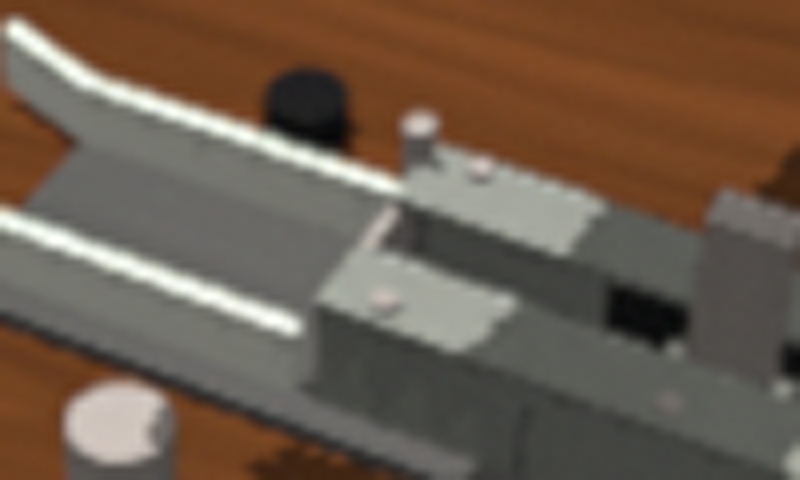

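View pics/w17.png

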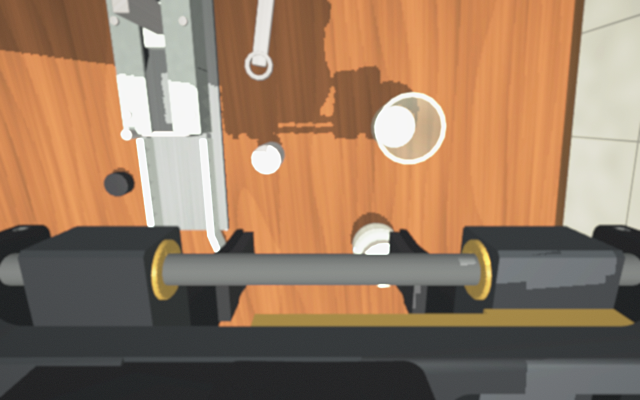

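The gate leaf lies straight across the channel: (380,230) in the scene zoom, row about 134 in the wrist view. The carrier's handle stands upright inside, and the bystanders are where they were. Nothing is touching the robot, so I'm handing in.

```bash
python3 -c "
from h import *
st();print(job.job_done())"
```

```text
t 38.8 tcp [ 0.6468 -0.0571  0.2266] yaw 85.05 z [ 4.e-04  4.e-04 -1.e+00] F [ 0.27 -0.21  0.01] gap 0.0699
the job is handed in; nothing more can be done
None
```

I handed the job in at 38.8 s. The carrier is standing inside the infeed against the backstop, with the gate shut behind it and the robot clear.

**What I did:** I gripped the carrier by its handle and set it on the lead-in floor. I then slid it through the gate and found the backstop by feel. I pressed it home, eased off in steps of 0.5 mm or less, released it and withdrew.

**Last checks:**
- **Gate:** both the scene and wrist pictures show it lying straight across the channel.
- **Backstop contact:** wrist pictures taken just after release, compared with one from just before contact, put the carrier about 1.0–1.5 mm past first contact. It was still pressing back with about 1.5 N when I let go. The top camera put the carrier about 0.5 mm short of first contact, which is within that camera's 1–2 mm error.
- **Bystanders:** in the last scene and wrist pictures they look unmoved. The last network check disagreed: it put the offcut, mount and beaker on the infeed and missed the jar. The arm was hiding that part of the view, so I went by the pictures.

**Pressing force:** this is uncertain. On the first tries the carrier tipped slightly forward over its nose, and floor friction took part of the push. I eased off, gripped the handle lower and pressed again. At the peak the wrist read about 11 N, and I estimate about 6.3–7.3 N of that reached the backstop spring, not a confirmed 8 N.

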